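Close a gas density cell on a metal sample

TASK

Get the density cell ready to measure: stand the brass-coloured sample upright on the round stage inside the cell's collar, setting it down gently, then put the bell cap over it with its three pins down in the collar's three slots. Twist the cap clockwise (seen from above) until its pins cam tight under the ramps and it bears on the sprung seal with about 13 N (under 9 N leaks, over 18 N at any time spoils the seal), and let go. Leave the two grey samples where they stand.

Things in the scene. Friction and masses are not known exactly. Their poses are not given: they have to be found in the camera images.
- cell: Density cell, fixed to the bench: light grey housing 176 x 134 x 58 mm with a round metal collar on top. Origin on the collar's axis at bench height, z up, -x towards the end with the dark display. Inside the collar a flat deck lies 64 mm up. Three open slots in the collar, 36 deg wide each, are centred at 0, 120 and 240 deg from +x (a red dot beside each).
- cell_collar (a point): Centre of the collar's top, 81.5 mm up. Collar 112 mm across, bore 98 mm; slots lie between three claws of inner radius 39 mm. Clockwise of each slot, under the claw, runs a ramp 76 deg long: its underside falls from 12.9 mm above the deck at the slot to 7.1 mm at an end stop (0.076 mm per deg). Greased; friction holds a tightened cap.
- stage_top (a point): Centre of the cell's steel stage, where the sample stands, on the collar's axis, 74 mm above the bench. Flat disc 42 mm across inside a lip 3 mm high and 3 mm thick (48 mm across outside); the sample must stand flat inside the lip.
- seal: Black sprung seal ring on the deck round the stage (radius 28 to 36 mm). Its origin is on the axis at the ring's mean height, 3 mm above the deck; rings wear, so this one's top lies up to 1.5 mm higher or lower than that. It yields 1 mm per 12 N. So the cap bites after turning some 25 to 65 deg and is tight about 13 deg later. Under 9 N the cell leaks; over 18 N the ring is spoilt.
- cap: Bell cap, aluminium, 0.3 kg, loose, upright on the bench, 80 mm tall with its handle. Origin at the centre of its flat underside, z up. Open below (bore 54 mm, 47 mm deep); bell 62 mm across; flange at the foot 72 mm across, 8 mm thick, with three steel pins at 0, 120 and 240 deg from its +x.
- cap_pin (a point): Outer end of the cap's pin on +x, 46 mm from its axis, 4.5 mm above its underside. Pins are 7 mm thick, tops 8 mm above the underside. With +x along any slot of the cell the pins enter the three slots, with 3 mm play all round and 13 deg either way.
- cap_handle (a point): Centre of the cap's black bar handle, 66 mm above the cap's underside. The bar runs along the cap's x; it is 64 mm long, 14 mm wide and 28 mm tall (52 to 80 mm above the underside).
- brass_sample_mid (a point): Brass-coloured metal disc, 36 mm across, 30 mm tall, 0.2 to 0.3 kg, loose, upright on the bench; point at its centre, half-way up. z along its axis.
- grey_sample_1_mid (a point): Plain grey metal disc, 36 mm across, 32 mm tall, loose bystander; point at its centre, half-way up.
- grey_sample_2_mid (a point): Plain grey metal disc, 38 mm across, 26 mm tall, loose bystander; point at its centre, half-way up.
Mind the look-alikes: they are no part of the job. What is shaped like the part that bears brass_sample_mid but black is not meant.

How it is judged:
By the outcome, as a careful person would: the job done as asked, in the order asked, and still so for the second after the job is handed in, with the robot touching nothing.
It also fails if it takes over 72 s, if anything falls off the work surface, if the arm or the gripper's body presses on something with over 40 N, if the wrist force passes 120 N, or if a joint passes its speed limit or range.

ROBOT

A 6-joint arm with a two-finger parallel gripper is mounted at the origin on a cart in front of the work surface, level with it; the furniture and walls round the work are solid. World frame = base frame: x ahead of the robot, y to its left, z up, the work surface at z = 0. Lengths are in m, angles in rad, forces in N, time in s.
With the tool pointing down it reaches from about 0.325 to 0.9 m from the base axis. Payload 6.1 kg.
Tool frame: the origin (TCP) lies midway between the tips of the shut fingers; the grasp point (between the pads) lies bot.tcp_to_grasp behind it (bot.tcp_to_grasp is the distance from the TCP to the grasp point, in m); z points along the fingers, y is the direction in which the jaws open and shut (so a half turn about z gives the same grasp; the last joint's range is limited). The gripper opens to 85 mm and grips with 20 to 120 N. Pads are 22 mm wide; open, the fingers measure 114 mm over their backs; the gripper's body (76 mm by 85 mm) begins 54 mm behind the grasp point. The pads swing forward as they close: fully open they stand 13 mm farther back than shut.
Start: joints at [-1.336, 0.22, 1.526, -0, 1.395, -0.126], TCP at [0.221, -0.585, 0.231] pointing down, gripper open.
Joint ranges: [-2.98, 2.98], [-0.91, 2.08], [0.09, 2.57], [-1.24, 4.39], [0.2, 2.65], [-2.68, 2.68]. Speed limits (rad/s): [2.57, 2.57, 3.01, 3.14, 3.14, 3.14].

INTERFACE

Orientations are given as a unit quaternion [w, x, y, z].
In Python, from workcell import bot gives the robot as it stands.
- The arm moves only by the tool move_arm, never from a script. Its argument "plan" is a list of rows, each an object with "delta_pos": the shift along the tool's x, y, z in mm, a list of three; "rotation": the turn, a rotation vector about the tool's x, y, z in rad, a list of three; "grip": the opening, from 0 (shut) to 1 (fully open). A call has 1 to 20 rows; each row shifts and turns the commanded pose from where the row before left it, along the tool's axes as they then stand; what a row does not reach is not made up. A row lasts 1/12 s, in which the tool goes at most 41.7 mm and 7.16 degrees, less where a joint would pass 70% of its speed; a pose out of reach is approached as far as the arm can. A call with a gripper value outside its range is refused whole. The fingers move at their own pace and stop on an object; the grip force is fixed at half the most. Time passes only in rows, so rows that do not move let the fingers close. It gives the time, the measured TCP pose, the force and the opening at its end, in the units of the state.
- bot.state(): the state, without advancing time (a new reading comes with each control period).
- bot.snapshot(name): name is "side" or "top" or "wrist"; returns a dict with "image" (480x640x3 uint8, blue, green, red), "fx", "fy", "cx", "cy" (pixels), "D" ([k1, k2, p1, p2, k3] as OpenCV has them; the pictures are not rectified), "extrinsics" (4x4, takes a point from camera to world coordinates). Camera axes: x right, y down, z forward; pixel columns grow to the right and rows downward; lengths in m; the calibration is good to about 2 mm. A picture is of the moment at which its call begins. There is no depth.
- bot.hand_in(): hands the job in, once; it reports no verdict.
The state is a dict: "time": time; "q": joint angles; "joint_vel": joint speeds; "effort": joint torques, N m; "tcp_pos": TCP position; "orientation": TCP orientation; "ft_force": force on the tool from outside, world axes, zero at the start; "wrist_torque": the same for the moment, N m; "gripper_width": opening from 0.0 (shut) to 1.0 (fully open).
Only numpy, scipy, OpenCV 4.12 (cv2) and the standard library are available. Lean on these libraries where they do the work, as an engineer would, in place of code of your own. Each camera call takes 0.05 s, during which the arm holds its last target.

## Working session

There is one attempt and no reset: what is moved stays moved. The work goes in short steps, Python scripts to look and compute and a tool call to move; the robot and the scene stay as the last step left them, time stands still between calls to the robot, and variables do not carry over. Pictures are saved under pics/ and viewed, and the job is handed in when it is done.

Besides the shell and the picture viewer there is one more tool, called after "Request:" as name(argument=value, ...) on one line, values as JSON. move_arm: Moves the arm, as the interface text tells. Its arguments: {"type":"object","properties":{"plan":{"type":"array","items":{"type":"object","properties":{"delta_pos":{"type":"array","items":{"type":"number"}},"rotation":{"type":"array","items":{"type":"number"}},"grip":{"type":"number"}}}}},"required":["plan"]}

```bash
mkdir -p pics; ls; cat > h.py <<'E'
import numpy as np, cv2, json, pickle
from workcell import bot
def snap(n,fn):
    s=bot.snapshot(n); cv2.imwrite('pics/%s.png'%fn,s['image']); pickle.dump(s,open('pics/%s.pkl'%fn,'wb')); return s
def load(fn): return pickle.load(open('pics/%s.pkl'%fn,'rb'))
def K(s): return np.array([[s['fx'],0,s['cx']],[0,s['fy'],s['cy']],[0,0,1.]])
def proj(s,P):
    T=np.linalg.inv(np.array(s['extrinsics'])); P=np.atleast_2d(np.array(P,float))
    return cv2.projectPoints(P,cv2.Rodrigues(T[:3,:3])[0],T[:3,3],K(s),np.array(s['D'],float))[0].reshape(-1,2)
def onz(s,uv,z):
    u=cv2.undistortPoints(np.array(uv,float).reshape(-1,1,2),K(s),np.array(s['D'],float)).reshape(-1,2)
    E=np.array(s['extrinsics']); d=np.c_[u,np.ones(len(u))]@E[:3,:3].T; o=E[:3,3]
    return o+d*((z-o[2])/d[:,2])[:,None]
E
python3 - <<'E'
from h import *
for n in ['top','side','wrist']:
    s=snap(n,n+'0'); print(n,np.round(s['extrinsics'],3).tolist(),s['fx'])
print(bot.state(), bot.tcp_to_grasp)
E
```

```text
pics
top [[-0.027, -0.996, 0.082, 0.434], [-1.0, 0.026, -0.011, 0.016], [0.009, -0.082, -0.997, 1.173], [0.0, 0.0, 0.0, 1.0]] 574.183413494503
side [[-0.862, -0.174, 0.475, 0.088], [-0.506, 0.311, -0.805, 0.749], [-0.008, -0.934, -0.356, 0.412], [0.0, 0.0, 0.0, 1.0]] 498.6227503862776
wrist [[0.352, -0.904, -0.244, 0.282], [-0.936, -0.34, -0.089, -0.562], [-0.002, 0.26, -0.966, 0.372], [0.0, 0.0, 0.0, 1.0]] 418.2336731176717
{'time': 0.15, 'q': array([-1.33607510e+00,  2.21069270e-01,  1.52739106e+00, -9.18664862e-06,
        1.39468120e+00, -1.26137003e-01]), 'joint_vel': array([-0.00169559, -0.00097615, -0.00435664,  0.00129432, -0.00055108,
       -0.00128647]), 'effort': array([ 1.48802486e-03, -4.97483683e+01, -3.89903855e+01, -1.71790871e-04,
        7.02197824e-03,  1.61939727e-05]), 'tcp_pos': array([ 0.22053254, -0.58428558,  0.23041286]), 'orientation': array([-7.73053760e-04,  9.83766338e-01,  1.79452480e-01, -4.65403293e-05]), 'ft_force': array([ 0.28867445, -0.6894742 ,  0.66407107]), 'wrist_torque': array([-0.04559659,  0.04107757, -0.01327504]), 'gripper_width': 0.999988698039321} 0.0187
```

```bash
nproc; ls -la
```

```text
4
total 16
drwxr-xr-x  3 agent agent 4096 Dec  6 08:59 .
drwxr-xr-x 23 root  root  4096 Dec  6 08:59 ..
-rw-r--r--  1 agent agent  791 Dec  6 08:59 h.py
drwxr-xr-x  2 agent agent 4096 Dec  6 09:00 pics
```

View pics/top0.png

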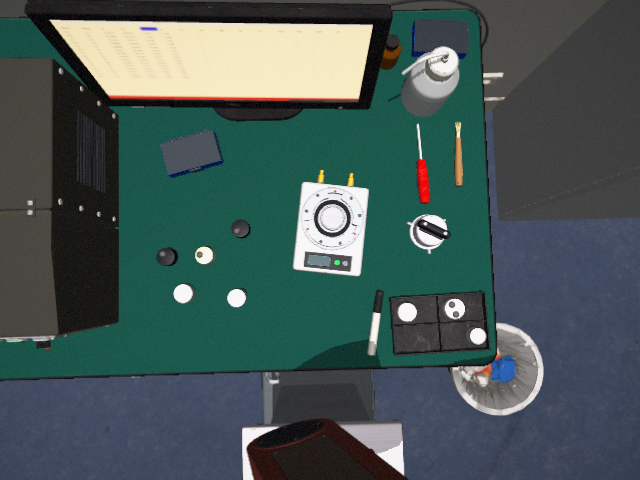

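View pics/side0.png

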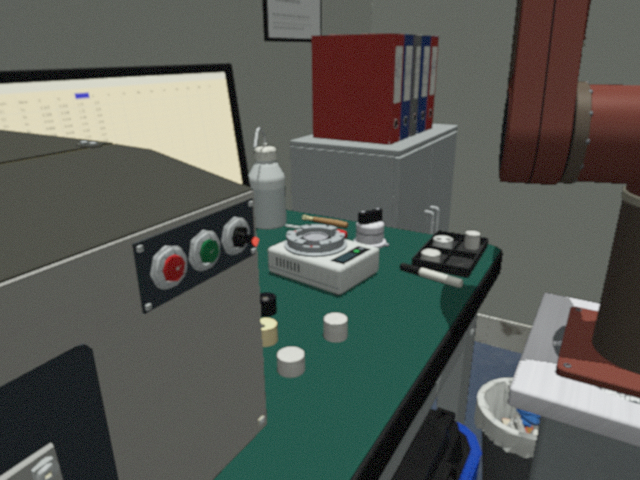

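View pics/wrist0.png

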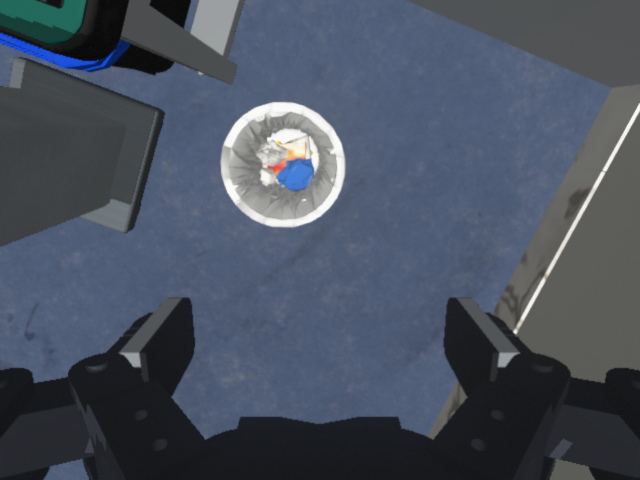

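The top view shows five short discs. Two are black, at (241,229) and (167,257). Two are white-grey, at (183,293) and (237,298). The yellowish one at (204,255), which is (267,332) in the side view, matches "brass". The cell is at (332,217) and the cap at (430,232). I'll enlarge these to confirm.

```bash
python3 - <<'E'
from h import *
s=load('top0'); im=s['image']
a=cv2.resize(im[210:310,140:260],None,fx=4,fy=4,interpolation=cv2.INTER_CUBIC)
cv2.imwrite('pics/c1.png',a)
b=cv2.resize(im[165:285,285:375],None,fx=5,fy=5,interpolation=cv2.INTER_CUBIC)
c=cv2.resize(im[200:264,400:460],None,fx=5,fy=5,interpolation=cv2.INTER_CUBIC)
cv2.imwrite('pics/c2.png',b);
o=np.zeros((600,760,3),np.uint8); o[:600,:450]=b; o[:320,455:755]=c; cv2.imwrite('pics/c2.png',o)
for n,uv,z in [('brass',(204,255),.03),('g1',(183,293),.032),('g2',(237,298),.026),('b1',(241,229),.03),('b2',(167,257),.03),('cell',(332,217),.0815),('cap',(434,229),.08)]:
    print(n,onz(s,uv,z).round(3))
E
```

```text
brass [[0.491 0.223 0.03 ]]
g1 [[0.418 0.265 0.032]]
g2 [[0.405 0.16  0.026]]
b1 [[0.541 0.149 0.03 ]]
b2 [[0.489 0.296 0.03 ]]
cell [[ 0.555 -0.031  0.081]]
cap [[ 0.527 -0.225  0.08 ]]
```

View pics/c1.png

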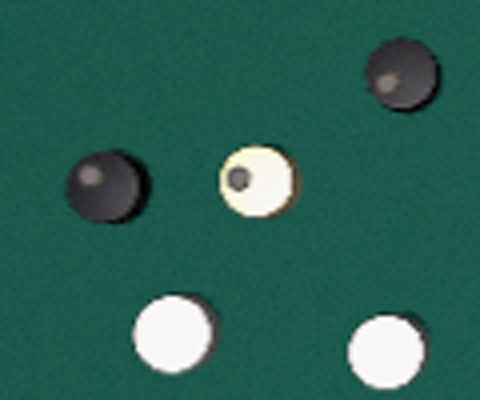

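View pics/c2.png

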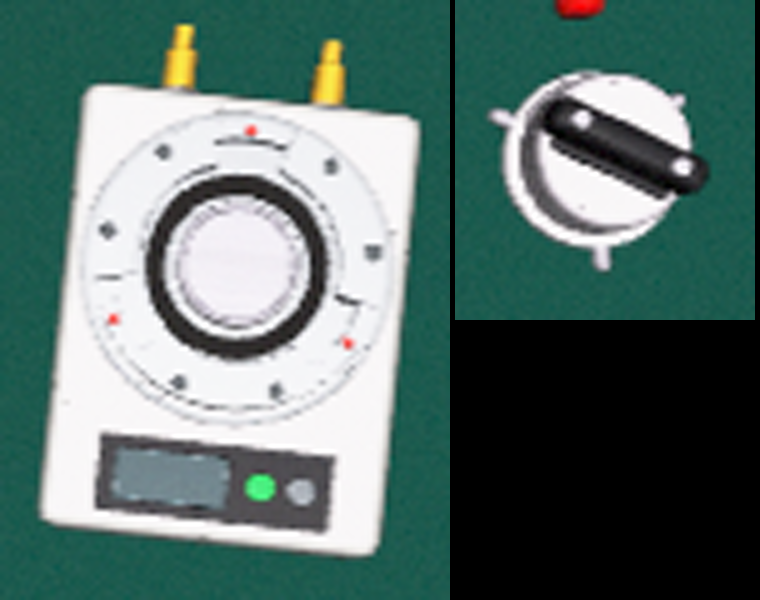

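The brass-coloured disc at (204,255) is confirmed. The cap's pin along the handle is at its upper-left end. Next I move over the cap for a wrist view.

Request:
move_arm(plan=[{"delta_pos":[13,-9,0]},{"delta_pos":[26,-18,0]},{"delta_pos":[26,-18,0]},{"delta_pos":[26,-18,0]},{"delta_pos":[26,-18,0]},{"delta_pos":[26,-18,0]},{"delta_pos":[26,-18,0]},{"delta_pos":[26,-18,0]},{"delta_pos":[26,-18,0]},{"delta_pos":[26,-18,0]},{"delta_pos":[26,-18,0]},{"delta_pos":[26,-18,0]},{"delta_pos":[26,-18,0]},{"delta_pos":[26,-18,0]},{"delta_pos":[13,-9,0]},{"delta_pos":[0,0,0]}])

```text
schema error: expected keys delta_pos, rotation, grip
```

```bash
python3 - <<'E'
from h import *
s=snap('wrist','w1'); print(bot.state()['tcp_pos'],bot.state()['time'])
E
```

```text
[ 0.22056489 -0.58439968  0.23061001] 0.2
```

View pics/w1.png

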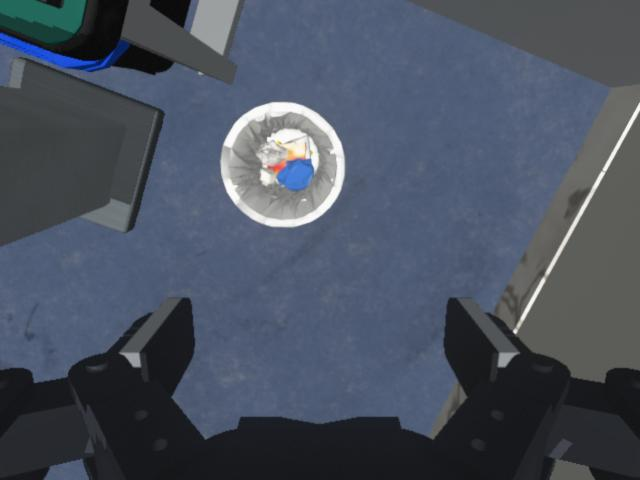

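All keys are required in each row, so nothing moved and the view is unchanged. I'll resend.

Request:
move_arm(plan=[{"delta_pos":[13,-9,0],"rotation":[0,0,0],"grip":1},{"delta_pos":[26,-18,0],"rotation":[0,0,0],"grip":1},{"delta_pos":[26,-18,0],"rotation":[0,0,0],"grip":1},{"delta_pos":[26,-18,0],"rotation":[0,0,0],"grip":1},{"delta_pos":[26,-18,0],"rotation":[0,0,0],"grip":1},{"delta_pos":[26,-18,0],"rotation":[0,0,0],"grip":1},{"delta_pos":[26,-18,0],"rotation":[0,0,0],"grip":1},{"delta_pos":[26,-18,0],"rotation":[0,0,0],"grip":1},{"delta_pos":[26,-18,0],"rotation":[0,0,0],"grip":1},{"delta_pos":[26,-18,0],"rotation":[0,0,0],"grip":1},{"delta_pos":[26,-18,0],"rotation":[0,0,0],"grip":1},{"delta_pos":[26,-18,0],"rotation":[0,0,0],"grip":1},{"delta_pos":[26,-18,0],"rotation":[0,0,0],"grip":1},{"delta_pos":[26,-18,0],"rotation":[0,0,0],"grip":1},{"delta_pos":[13,-9,0],"rotation":[0,0,0],"grip":1},{"delta_pos":[0,0,0],"rotation":[0,0,0],"grip":1}])

```text
time: 1.53
tcp_pos: [0.4736, -0.2168, 0.2312]
orientation: [-0.001, 0.983, 0.181, 0.0]
ft_force: [0.8, -0.6, 0.6]
gripper_width: 1.002
```

```bash
python3 - <<'E'
from h import *
s=snap('wrist','w1'); print(bot.state()['tcp_pos'],bot.state()['time'])
E
```

```text
[ 0.47272763 -0.21835307  0.23119922] 1.5833
```

View pics/w1.png

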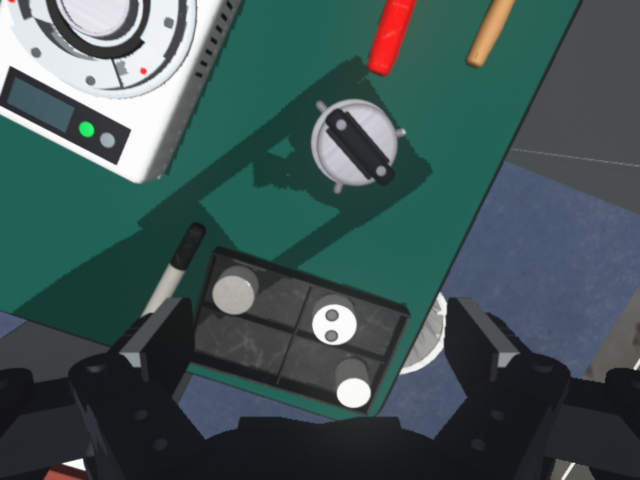

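The wrist view shows the cap at (355,142). Its pins are at (320,104), (400,132) and (337,188), and the bar runs from upper-left to lower-right. The cell is at the upper left. Next I move over the cell.

Request:
move_arm(plan=[{"delta_pos":[6,-12,0],"rotation":[0,0,0],"grip":1},{"delta_pos":[13,-24,0],"rotation":[0,0,0],"grip":1},{"delta_pos":[13,-24,0],"rotation":[0,0,0],"grip":1},{"delta_pos":[13,-24,0],"rotation":[0,0,0],"grip":1},{"delta_pos":[13,-24,0],"rotation":[0,0,0],"grip":1},{"delta_pos":[13,-24,0],"rotation":[0,0,0],"grip":1},{"delta_pos":[13,-24,0],"rotation":[0,0,0],"grip":1},{"delta_pos":[6,-12,0],"rotation":[0,0,0],"grip":1},{"delta_pos":[0,0,0],"rotation":[0,0,0],"grip":1},{"delta_pos":[0,0,0],"rotation":[0,0,0],"grip":1}])

```text
time: 2.42
tcp_pos: [0.4967, -0.0314, 0.2312]
orientation: [0.0, 0.984, 0.18, -0.0]
ft_force: [0.7, -0.0, -1.2]
gripper_width: 1.0
```

```bash
python3 - <<'E'
from h import *
s=snap('wrist','w2'); print(bot.state()['tcp_pos'],bot.state()['time'],bot.state()['q'])
E
```

```text
[ 0.49677913 -0.0320738   0.23126874] 2.4667 [-2.22664605e-01 -8.76208003e-02  1.85042032e+00 -5.44969922e-04
  1.37885262e+00  9.87710520e-01]
```

View pics/w2.png

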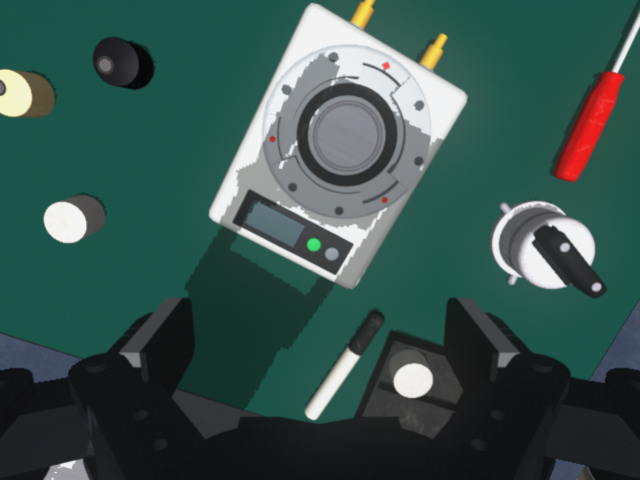

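The wrist view of the cell shows the collar at (348,133), with red dots at (386,66), (273,139) and (385,200). The black seal ring is centred at (348,134). I'll measure it numerically.

```bash
cat >> h.py <<'E'
def reddots(s,roi):
    x0,y0,x1,y1=roi; im=s['image'][y0:y1,x0:x1].astype(int)
    w=np.clip(im[...,2]-np.maximum(im[...,0],im[...,1])-40,0,None)
    n,l,st,c=cv2.connectedComponentsWithStats((w>0).astype(np.uint8))
    out=[]
    for i in range(1,n):
        m=l==i; ys,xs=np.nonzero(m); ww=w[m]; out.append(((xs*ww).sum()/ww.sum()+x0,(ys*ww).sum()/ww.sum()+y0,m.sum()))
    return out
E
python3 - <<'E'
from h import *
for f,roi in [('w2',(262,40,435,220)),('top0',(300,180,368,250))]:
    s=load(f); d=reddots(s,roi); print(f,np.round(d,1).tolist())
    d=[x for x in d if x[2]>=2]
    P=onz(s,[x[:2] for x in d],.0815); print(P.round(4).tolist())
    c=P.mean(0); print('c',c.round(4),[(np.hypot(*(p-c)[:2]).round(4),np.degrees(np.arctan2(p[1]-c[1],p[0]-c[0])).round(1)) for p in P])
E
```

```text
w2 [[428.1, 53.8, 51.0], [432.7, 64.4, 14.0], [385.8, 65.2, 42.0], [272.1, 138.6, 32.0], [384.3, 199.7, 29.0]]
[[0.6225, -0.0598, 0.0815], [0.6177, -0.0653, 0.0815], [0.6065, -0.037, 0.0815], [0.5366, 0.017, 0.0815], [0.5247, -0.0706, 0.0815]]
c [ 0.5816 -0.0432  0.0815] [(np.float64(0.0441), np.float64(-22.2)), (np.float64(0.0424), np.float64(-31.5)), (np.float64(0.0257), np.float64(13.9)), (np.float64(0.0752), np.float64(126.8)), (np.float64(0.0632), np.float64(-154.2))]
top0 [[318.0, 181.0, 1.0], [322.0, 180.6, 2.0], [348.2, 182.7, 5.0], [352.0, 182.3, 6.0], [334.7, 190.7, 5.0], [307.3, 228.4, 4.0], [354.1, 233.2, 7.0]]
[[0.6259, -0.0138, 0.0815], [0.6206, -0.064, 0.0815], [0.6211, -0.0714, 0.0815], [0.6058, -0.0376, 0.0815], [0.5345, 0.0169, 0.0815], [0.523, -0.0722, 0.0815]]
c [ 0.5885 -0.0403  0.0815] [(np.float64(0.0459), np.float64(35.4)), (np.float64(0.0398), np.float64(-36.4)), (np.float64(0.045), np.float64(-43.5)), (np.float64(0.0176), np.float64(9.0)), (np.float64(0.0787), np.float64(133.4)), (np.float64(0.0729), np.float64(-154.0))]
```

```bash
python3 - <<'E'
from h import *
s=load('w2')
P=onz(s,[(314,5),(466,97),(352,286),(211,216)],.058); print(P.round(4).tolist())
for a,b in [(3,0),(2,1),(0,1),(3,2)]:
    d=P[b]-P[a]; print(np.hypot(*d[:2]).round(4),np.degrees(np.arctan2(d[1],d[0])).round(2))
im=s['image'].copy()
o=cv2.resize(im[35:225,255:440],None,fx=3.1,fy=3.1,interpolation=cv2.INTER_CUBIC); cv2.imwrite('pics/c3.png',o)
# model fit
c=np.array([.5559,-.0302]); y=np.radians(-7.7)
def circ(r,z): t=np.linspace(0,2*np.pi,80); return np.c_[c[0]+r*np.cos(t),c[1]+r*np.sin(t),z+0*t]
big=cv2.resize(im,None,fx=4,fy=4)
for r,z,col in [(.056,.0815,(0,255,0)),(.049,.0815,(255,255,0)),(.021,.077,(0,0,255)),(.024,.077,(0,0,255)),(.028,.067,(255,0,255)),(.036,.067,(255,0,255))]:
    cv2.polylines(big,[np.int32(proj(s,circ(r,z))*4+2)],True,col,1)
for k in range(3):
    for e in (-18,18):
        t=y+np.radians(120*k+e); q=np.int32(proj(s,[[c[0]+r*np.cos(t),c[1]+r*np.sin(t),.0815] for r in (.039,.049)])*4+2); cv2.line(big,tuple(map(int,q[0])),tuple(map(int,q[1])),(0,255,255),1)
o=big[140:900,1020:1760]; cv2.imwrite('pics/c4.png',cv2.resize(o,None,fx=.78,fy=.78,interpolation=cv2.INTER_AREA))
E
```

```text
[[0.6284, 0.0212, 0.058], [0.6111, -0.1012, 0.058], [0.448, -0.0788, 0.058], [0.4633, 0.0442, 0.058]]
0.1666 -7.94
0.1647 -7.83
0.1236 -98.02
0.124 -97.1
```

View pics/c3.png

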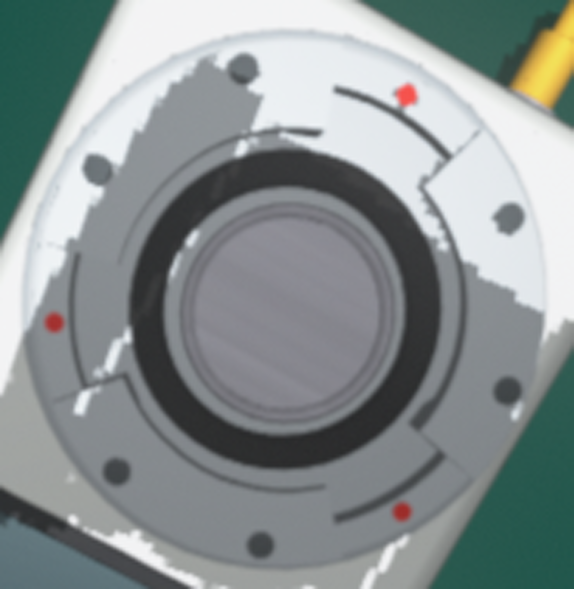

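View pics/c4.png

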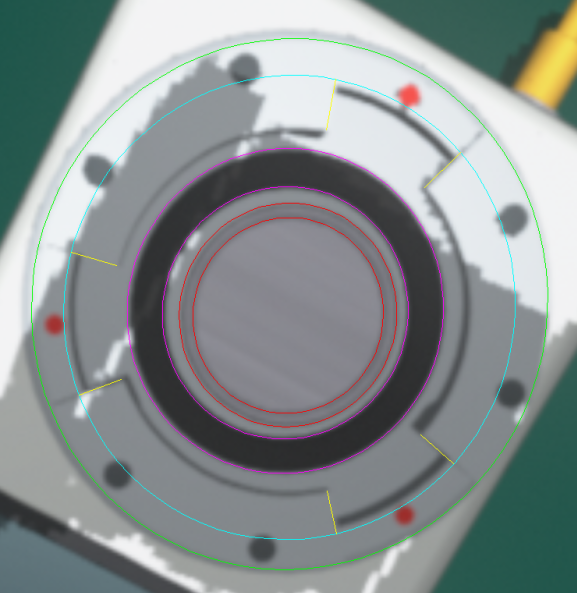

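The model overlay matches the collar, slots, seal and lip within about 1 mm. That puts the cell at (0.5555, −0.0305) with yaw −7.7°. Now the cap and the brass sample.

```bash
python3 - <<'E'
from h import *
s=load('w1'); 
uv=[(317,101),(405,131),(336,193)]
P=onz(s,uv,.0045); c=P.mean(0); print(c.round(4),[(np.hypot(*(p-c)[:2]).round(4),np.degrees(np.arctan2(p[1]-c[1],p[0]-c[0])).round(1)) for p in P])
from scipy.optimize import least_squares
r=least_squares(lambda x:(proj(s,[[x[0]+.046*np.cos(x[2]+k*2*np.pi/3),x[1]+.046*np.sin(x[2]+k*2*np.pi/3),.0045] for k in (0,2,1)])-uv).ravel(),[c[0],c[1],np.arctan2(P[0,1]-c[1],P[0,0]-c[0])])
x=r.x; print(x[:2].round(4),np.degrees(x[2]).round(1),r.fun.round(1))
def draw(f,roi,k,out,sc):
    s=load(f); big=cv2.resize(s['image'],None,fx=4,fy=4)
    t=np.linspace(0,2*np.pi,80)
    for rr,z,col in [(.036,.008,(0,255,0)),(.036,0,(0,255,0)),(.031,.052,(255,0,255))]:
        cv2.polylines(big,[np.int32(proj(s,np.c_[x[0]+rr*np.cos(t),x[1]+rr*np.sin(t),z+0*t])*4+2)],True,col,1)
    for k in range(3):
        a=x[2]+k*2*np.pi/3; q=np.int32(proj(s,[[x[0]+r_*np.cos(a),x[1]+r_*np.sin(a),.0045] for r_ in (.036,.046)])*4+2); cv2.line(big,tuple(map(int,q[0])),tuple(map(int,q[1])),(0,255,255),1)
    ca,sa=np.cos(x[2]),np.sin(x[2])
    q=proj(s,[[x[0]+a*ca-b*sa,x[1]+a*sa+b*ca,.08] for a,b in [(.032,.007),(.032,-.007),(-.032,-.007),(-.032,.007)]])*4+2
    cv2.polylines(big,[np.int32(q)],True,(0,0,255),1)
    x0,y0,x1,y1=[v*4 for v in roi]; return cv2.resize(big[y0:y1,x0:x1],(390,390))
o=np.hstack([draw('w1',(300,85,420,205),4,'',1),draw('top0',(405,205,457,257),4,'',1)]); cv2.imwrite('pics/c5.png',o)
E
```

```text
[ 0.5293 -0.2268  0.0045] [(np.float64(0.0458), np.float64(62.8)), (np.float64(0.0455), np.float64(-56.9)), (np.float64(0.0459), np.float64(-176.8))]
[ 0.5293 -0.2268] 63.0 [-0.3  0.   0.6 -0.1 -0.3  0.1]
```

View pics/c5.png

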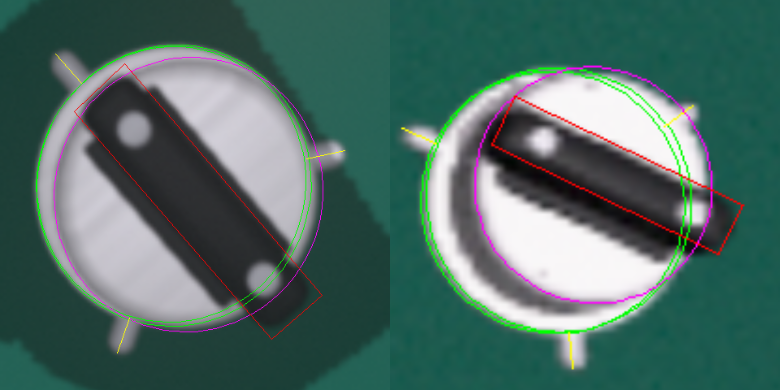

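```bash
cat >> h.py <<'E'
def phi():
    q=bot.state()['orientation']; return np.degrees(2*np.arctan2(q[2],q[1]))
def plan(tx,ty,tz,tphi,n,ramp=True):
    s=bot.state(); p=s['tcp_pos']; f=phi(); w=np.ones(n)
    if ramp: w[0]=w[-1]=.5
    w/=w.sum(); df=tphi-f; D=np.array([tx,ty,tz])-p
    for k in range(n):
        a=np.radians(f); d=D*w[k]*1000
        print([round(d[0]*np.cos(a)+d[1]*np.sin(a),1),round(d[0]*np.sin(a)-d[1]*np.cos(a),1),round(-d[2],1)],round(-np.radians(df*w[k]),4)); f+=df*w[k]
E
python3 -c "
from h import *
print(phi()); plan(.49,.165,.17,100,13)"
```

```text
20.656571225617675
[np.float64(2.6), np.float64(-7.8), np.float64(2.6)] -0.0577
[np.float64(6.2), np.float64(-15.2), np.float64(5.1)] -0.1154
[np.float64(7.9), np.float64(-14.4), np.float64(5.1)] -0.1154
[np.float64(9.5), np.float64(-13.4), np.float64(5.1)] -0.1154
[np.float64(11.0), np.float64(-12.2), np.float64(5.1)] -0.1154
[np.float64(12.3), np.float64(-10.9), np.float64(5.1)] -0.1154
[np.float64(13.5), np.float64(-9.4), np.float64(5.1)] -0.1154
[np.float64(14.5), np.float64(-7.8), np.float64(5.1)] -0.1154
[np.float64(15.3), np.float64(-6.1), np.float64(5.1)] -0.1154
[np.float64(15.9), np.float64(-4.3), np.float64(5.1)] -0.1154
[np.float64(16.3), np.float64(-2.4), np.float64(5.1)] -0.1154
[np.float64(16.4), np.float64(-0.5), np.float64(5.1)] -0.1154
[np.float64(8.2), np.float64(0.7), np.float64(2.6)] -0.0577
```

Request:
move_arm(plan=[{"delta_pos":[2.5,-8,2.5],"rotation":[0,0,-0.0577],"grip":1},{"delta_pos":[6,-15,5],"rotation":[0,0,-0.1154],"grip":1},{"delta_pos":[8,-14.5,5],"rotation":[0,0,-0.1154],"grip":1},{"delta_pos":[9.5,-13.5,5],"rotation":[0,0,-0.1154],"grip":1},{"delta_pos":[11,-12,5],"rotation":[0,0,-0.1154],"grip":1},{"delta_pos":[12.5,-11,5],"rotation":[0,0,-0.1154],"grip":1},{"delta_pos":[13.5,-9.5,5],"rotation":[0,0,-0.1154],"grip":1},{"delta_pos":[14.5,-8,5],"rotation":[0,0,-0.1154],"grip":1},{"delta_pos":[15,-6,5],"rotation":[0,0,-0.1154],"grip":1},{"delta_pos":[16,-4.5,5],"rotation":[0,0,-0.1154],"grip":1},{"delta_pos":[16,-2.5,5],"rotation":[0,0,-0.1154],"grip":1},{"delta_pos":[16,-0.5,5],"rotation":[0,0,-0.1154],"grip":1},{"delta_pos":[8,0.5,2.5],"rotation":[0,0,-0.0577],"grip":1},{"delta_pos":[0,0,0],"rotation":[0,0,0],"grip":1},{"delta_pos":[0,0,0],"rotation":[0,0,0],"grip":1}])

```text
time: 3.72
tcp_pos: [0.4898, 0.1639, 0.1711]
orientation: [0.0, 0.644, 0.765, -0.0]
ft_force: [-0.1, -1.0, 0.3]
gripper_width: 0.997
```

```bash
python3 - <<'E'
from h import *
s=snap('wrist','w3'); print(bot.state()['tcp_pos'],bot.state()['time'],phi())
im=s['image']; hsv=cv2.cvtColor(im,cv2.COLOR_BGR2HSV)
cv2.polylines(im,[np.int32(proj(s,[[.491+.018*np.cos(t),.223+.018*np.sin(t),.03] for t in np.linspace(0,6.28,50)]))],True,(0,0,255),1)
cv2.imwrite('pics/w3o.png',im)
E
```

```text
[0.49005508 0.16369477 0.171379  ] 3.7667 99.8273884595569
```

View pics/w3o.png

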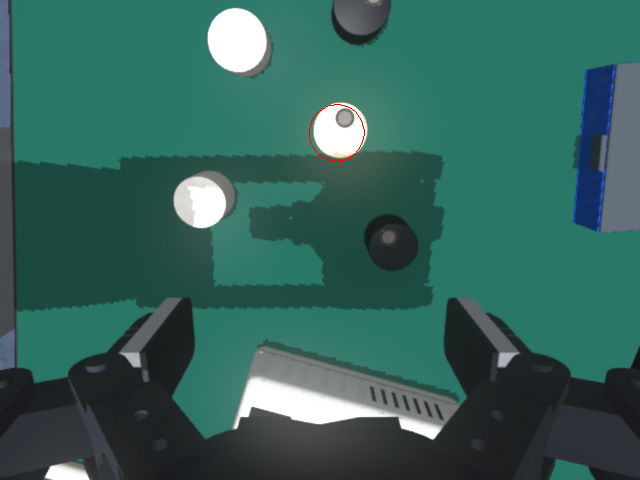

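The wrist view confirms brass at (340,131), about 1.5 mm to the right of my predicted circle. The jaws close nearly along world x and have free space. Going down to grasp.

Request:
move_arm(plan=[{"delta_pos":[14.5,3,12],"rotation":[0,0,0],"grip":1},{"delta_pos":[15,3,20],"rotation":[0,0,0],"grip":1},{"delta_pos":[15,3.5,20],"rotation":[0,0,0],"grip":1},{"delta_pos":[14,3,20],"rotation":[0,0,0],"grip":1},{"delta_pos":[0,0,20],"rotation":[0,0,0],"grip":1},{"delta_pos":[0,0,20],"rotation":[0,0,0],"grip":1},{"delta_pos":[0,0,20],"rotation":[0,0,0],"grip":1},{"delta_pos":[0,0,18],"rotation":[0,0,0],"grip":1},{"delta_pos":[0,0,11],"rotation":[0,0,0],"grip":1},{"delta_pos":[0,0,6],"rotation":[0,0,0],"grip":1},{"delta_pos":[0,0,0],"rotation":[0,0,0],"grip":0.8},{"delta_pos":[0,0,0],"rotation":[0,0,0],"grip":0.6},{"delta_pos":[0,0,0],"rotation":[0,0,0],"grip":0.5},{"delta_pos":[0,0,0],"rotation":[0,0,0],"grip":0.4},{"delta_pos":[0,0,0],"rotation":[0,0,0],"grip":0.2},{"delta_pos":[0,0,0],"rotation":[0,0,0],"grip":0.1},{"delta_pos":[0,0,0],"rotation":[0,0,0],"grip":0.1},{"delta_pos":[0,0,0],"rotation":[0,0,0],"grip":0.1}])

```text
time: 5.27
tcp_pos: [0.4934, 0.2251, 0.0059]
orientation: [0.001, 0.643, 0.766, 0.001]
ft_force: [-0.8, -0.4, 6.4]
gripper_width: 0.398
```

```bash
python3 - <<'E'
from h import *
st=bot.state(); print(st['tcp_pos'],st['time'],phi(),st['gripper_width'],st['ft_force'])
s=snap('side','s1');snap('wrist','w4')
o=np.hstack([cv2.resize(s['image'][260:400,210:370],(480,420)),cv2.resize(load('w4')['image'],(320,240))]) if 0 else cv2.resize(s['image'][250:400,200:370],(680,600))
cv2.imwrite('pics/c6.png',o)
E
```

```text
[0.49338961 0.22510951 0.00593676] 5.2667 100.02103489146444 0.39836658318506657 [-0.84226073 -0.41064746  6.42516494]
```

View pics/c6.png

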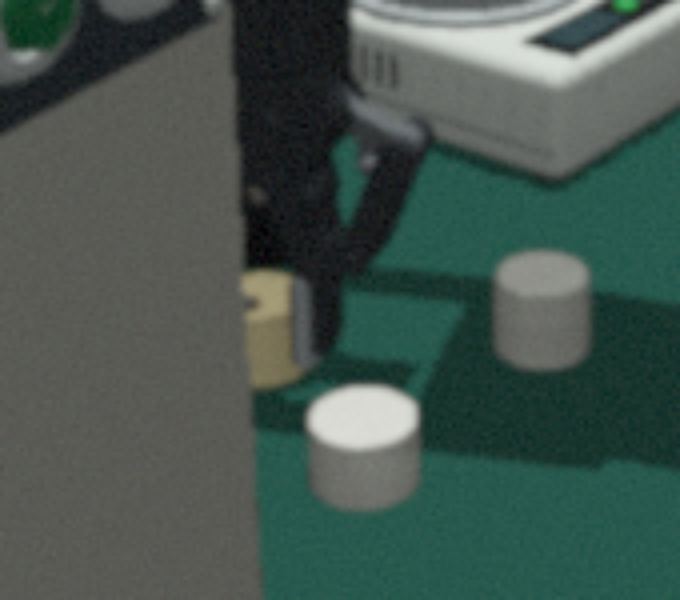

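View pics/w4.png

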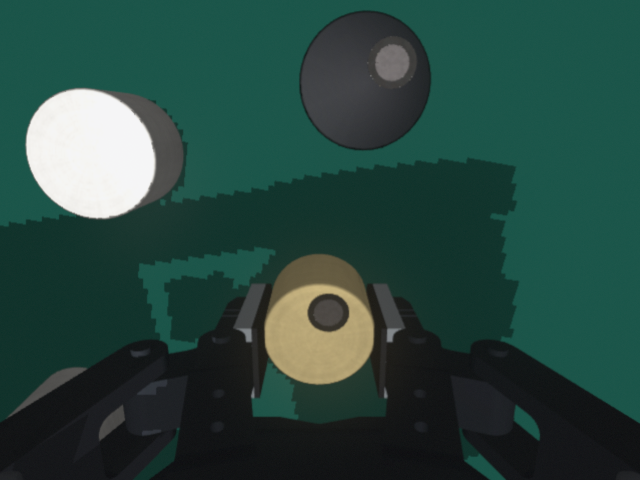

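Brass is gripped, with its top at (320,333) between the pads in the wrist view, and the side view shows the pads clear of its foot. I'll check where it sits in the grip along tool x.

```bash
python3 - <<'E'
from h import *
s=load('w4'); p=np.array([.49339,.22511,.00594]); f=np.radians(100.0); X=np.array([np.cos(f),np.sin(f),0]);Y=np.array([np.sin(f),-np.cos(f),0])
im=s['image'].copy(); t=np.linspace(0,6.28,60)
for a,col in [(0,(0,0,255)),(-.0015,(0,255,0)),(-.003,(255,0,0))]:
    c=p+a*X; q=proj(s,[[c[0]+.018*np.cos(u),c[1]+.018*np.sin(u),.030] for u in t]); cv2.polylines(im,[np.int32(q*8)],True,col,1,cv2.LINE_AA,3)
    print(a,q.min(0),q.max(0))
cv2.imwrite('pics/c7.png',cv2.resize(im[240:400,230:410],None,fx=3.7,fy=3.7,interpolation=cv2.INTER_CUBIC))
E
```

```text
0 [262.73873494 284.51790976] [378.52915359 388.99035067]
-0.0015 [262.90967144 289.17947269] [378.35703166 393.03565235]
-0.003 [263.07955423 293.81247544] [378.18597364 397.05807833]
```

View pics/c7.png

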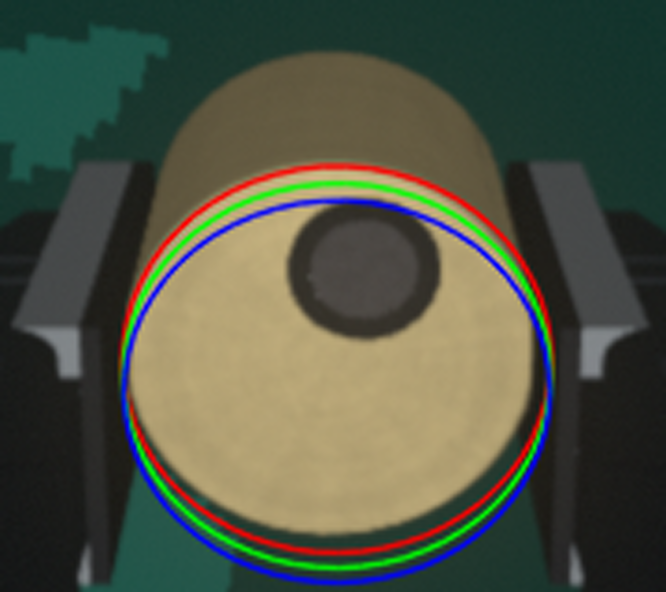

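The sample is centred within about 1 mm in the grip. I'll lift and carry it over the stage.

```bash
python3 -c "
from h import *
plan(.5555,-.0305,.121,82.3,13)"
```

```text
[np.float64(-10.9), np.float64(0.7), np.float64(-4.8)] 0.0129
[np.float64(-21.9), np.float64(1.7), np.float64(-9.6)] 0.0258
[np.float64(-21.8), np.float64(2.2), np.float64(-9.6)] 0.0258
[np.float64(-21.7), np.float64(2.8), np.float64(-9.6)] 0.0258
[np.float64(-21.7), np.float64(3.4), np.float64(-9.6)] 0.0258
[np.float64(-21.6), np.float64(3.9), np.float64(-9.6)] 0.0258
[np.float64(-21.5), np.float64(4.5), np.float64(-9.6)] 0.0258
[np.float64(-21.3), np.float64(5.0), np.float64(-9.6)] 0.0258
[np.float64(-21.2), np.float64(5.6), np.float64(-9.6)] 0.0258
[np.float64(-21.1), np.float64(6.1), np.float64(-9.6)] 0.0258
[np.float64(-20.9), np.float64(6.7), np.float64(-9.6)] 0.0258
[np.float64(-20.7), np.float64(7.2), np.float64(-9.6)] 0.0258
[np.float64(-10.3), np.float64(3.9), np.float64(-4.8)] 0.0129
```

Request:
move_arm(plan=[{"delta_pos":[0,0,-8],"rotation":[0,0,0],"grip":0.1},{"delta_pos":[0,0,-20],"rotation":[0,0,0],"grip":0.1},{"delta_pos":[0,0,-30],"rotation":[0,0,0],"grip":0.1},{"delta_pos":[0,0,-30],"rotation":[0,0,0],"grip":0.1},{"delta_pos":[0,0,-25],"rotation":[0,0,0],"grip":0.1},{"delta_pos":[0,0,-7],"rotation":[0,0,0],"grip":0.1},{"delta_pos":[0,0,0],"rotation":[0,0,0],"grip":0.1},{"delta_pos":[0,0,0],"rotation":[0,0,0],"grip":0.1}])

```text
time: 6.03
tcp_pos: [0.4911, 0.2245, 0.1234]
orientation: [-0.0, 0.643, 0.766, -0.0]
ft_force: [-0.3, -0.5, -4.2]
gripper_width: 0.402
```

```bash
python3 -c "
from h import *
print(bot.state());plan(.5555,-.0305,.125,82.3,14)"
```

```text
{'time': 6.0333, 'q': array([2.82734703e-01, 1.24166387e-01, 1.84813177e+00, 1.13038562e-05,
       1.17043355e+00, 1.07871117e-01]), 'joint_vel': array([-0.00315179,  0.02858431,  0.02615717,  0.00054132,  0.00193744,
        0.00058852]), 'effort': array([ 9.26966633e-03, -4.50947499e+01, -3.87352681e+01,  5.56508036e-03,
       -4.51868016e-02,  2.28531894e-04]), 'tcp_pos': array([0.49112028, 0.22453241, 0.12335671]), 'orientation': array([-3.21233069e-04,  6.42662536e-01,  7.66149163e-01, -4.70319896e-04]), 'ft_force': array([-0.2999229 , -0.46303071, -4.17992507]), 'wrist_torque': array([ 0.03942319, -0.01529917,  0.0073506 ]), 'gripper_width': 0.40220967599782037}
[np.float64(-10.1), np.float64(0.7), np.float64(-0.1)] 0.0119
[np.float64(-20.2), np.float64(1.7), np.float64(-0.1)] 0.0238
[np.float64(-20.1), np.float64(2.2), np.float64(-0.1)] 0.0238
[np.float64(-20.1), np.float64(2.7), np.float64(-0.1)] 0.0238
[np.float64(-20.0), np.float64(3.1), np.float64(-0.1)] 0.0238
[np.float64(-19.9), np.float64(3.6), np.float64(-0.1)] 0.0238
[np.float64(-19.8), np.float64(4.1), np.float64(-0.1)] 0.0238
[np.float64(-19.7), np.float64(4.6), np.float64(-0.1)] 0.0238
[np.float64(-19.6), np.float64(5.0), np.float64(-0.1)] 0.0238
[np.float64(-19.5), np.float64(5.5), np.float64(-0.1)] 0.0238
[np.float64(-19.3), np.float64(5.9), np.float64(-0.1)] 0.0238
[np.float64(-19.2), np.float64(6.4), np.float64(-0.1)] 0.0238
[np.float64(-19.0), np.float64(6.9), np.float64(-0.1)] 0.0238
[np.float64(-9.4), np.float64(3.7), np.float64(-0.1)] 0.0119
```

Request:
move_arm(plan=[{"delta_pos":[-10,0.5,0],"rotation":[0,0,0.0119],"grip":0.1},{"delta_pos":[-20,1.5,0],"rotation":[0,0,0.0238],"grip":0.1},{"delta_pos":[-20,2,0],"rotation":[0,0,0.0238],"grip":0.1},{"delta_pos":[-20,2.5,0],"rotation":[0,0,0.0238],"grip":0.1},{"delta_pos":[-20,3,0],"rotation":[0,0,0.0238],"grip":0.1},{"delta_pos":[-20,3.5,0],"rotation":[0,0,0.0238],"grip":0.1},{"delta_pos":[-20,4,0],"rotation":[0,0,0.0238],"grip":0.1},{"delta_pos":[-20,4.5,0],"rotation":[0,0,0.0238],"grip":0.1},{"delta_pos":[-19.5,5,0],"rotation":[0,0,0.0238],"grip":0.1},{"delta_pos":[-19.5,5.5,0],"rotation":[0,0,0.0238],"grip":0.1},{"delta_pos":[-19.5,6,0],"rotation":[0,0,0.0238],"grip":0.1},{"delta_pos":[-19,6.5,0],"rotation":[0,0,0.0238],"grip":0.1},{"delta_pos":[-19,7,0],"rotation":[0,0,0.0238],"grip":0.1},{"delta_pos":[-9.5,3.5,0],"rotation":[0,0,0.0119],"grip":0.1},{"delta_pos":[0,0,0],"rotation":[0,0,0],"grip":0.1},{"delta_pos":[0,0,0],"rotation":[0,0,0],"grip":0.1},{"delta_pos":[0,0,0],"rotation":[0,0,0],"grip":0.1}])

```text
time: 7.45
tcp_pos: [0.5542, -0.0297, 0.1233]
orientation: [-0.001, 0.753, 0.658, -0.0]
ft_force: [0.3, -0.6, -3.3]
gripper_width: 0.399
```

```bash
cat >> h.py <<'E'
def cell_overlay(s,big,k,c=(.5555,-.0305),yaw=-7.7):
    t=np.linspace(0,2*np.pi,100)
    for r,z,col in [(.056,.0815,(0,255,0)),(.021,.077,(0,0,255)),(.024,.077,(0,0,255)),(.036,.067,(255,0,255))]:
        cv2.polylines(big,[np.int32(proj(s,np.c_[c[0]+r*np.cos(t),c[1]+r*np.sin(t),z+0*t])*k+k/2)],True,col,1)
E
python3 - <<'E'
from h import *
st=bot.state(); print(st['tcp_pos'],st['time'],phi(),st['gripper_width'],st['ft_force'])
s=snap('wrist','w5'); b=cv2.resize(s['image'],None,fx=2,fy=2); cell_overlay(s,b,2); cv2.imwrite('pics/c8.png',b[180:780,240:1040])
s=snap('side','s2'); cv2.imwrite('pics/c9.png',cv2.resize(s['image'][160:310,230:400],(680,600)))
s=snap('top','t2');  b=cv2.resize(s['image'],None,fx=4,fy=4); cell_overlay(s,b,4);cv2.imwrite('pics/c10.png',b[640:1140,1100:1600])
E
```

```text
[ 0.55423815 -0.02973497  0.12329868] 7.45 82.31732348307915 0.39884413509144145 [ 0.28585984 -0.60493934 -3.346878  ]
```

View pics/c8.png

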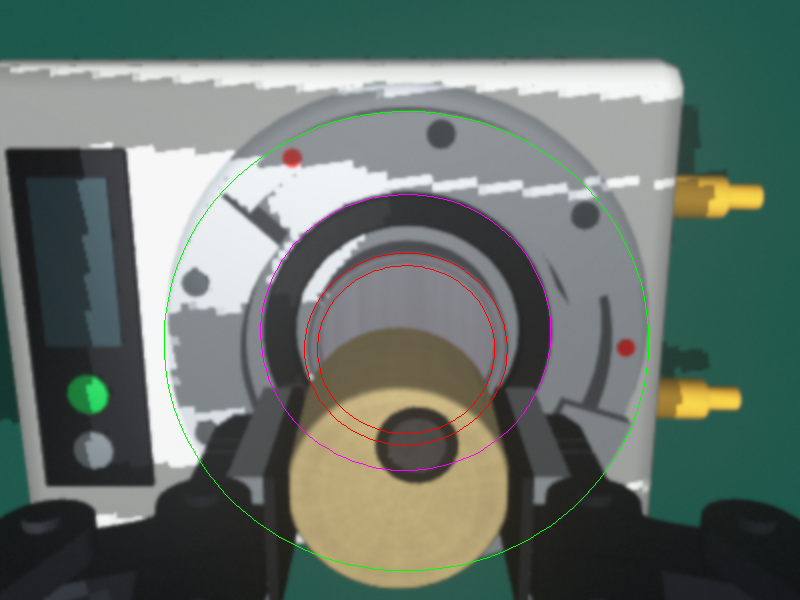

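View pics/c9.png

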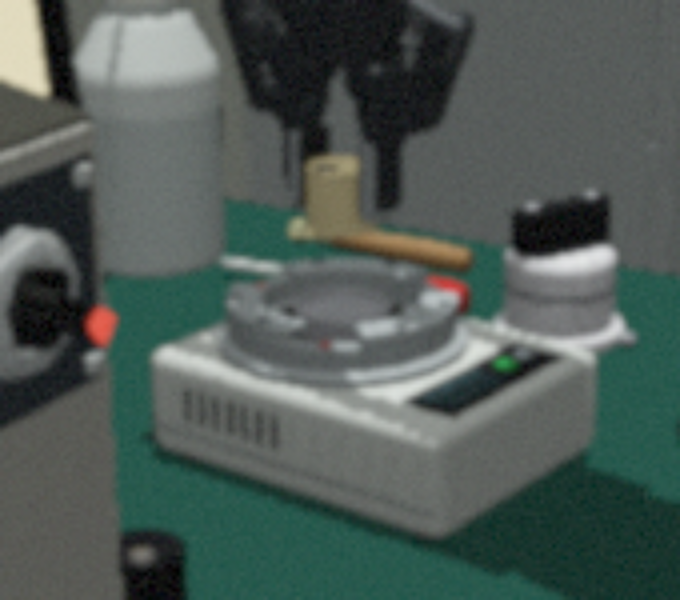

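```bash
python3 - <<'E'
from h import *
s=load('w5'); d=np.array([x[:2] for x in reddots(s,(240,130,450,300)) if x[2]>10]); print(d)
from scipy.optimize import least_squares
y=np.radians(-7.7)
def P(c,y): return [[c[0]+.0511*np.cos(y+k*2.0944),c[1]+.0511*np.sin(y+k*2.0944),.0815] for k in (1,0)]
print(proj(s,P((.5555,-.0305),y)))
r=least_squares(lambda x:(proj(s,P(x,x[2]))-d).ravel(),[.5555,-.0305,y]); print(r.x[:2],np.degrees(r.x[2]),r.fun)
# brass top centre: circle
a=onz(s,[(239+399/2-119.5+120-.5,0)],.1);
c=[(240+399)/2,(180+487)/2]
print('brass top centre px',c, onz(s,[c],.1233-.0059+.03))
t=load('t2')
E
```

```text
[[265.643699   168.9700816 ]
 [432.61596958 263.58881043]]
[[264.12127503 172.85314974]
 [432.89774671 268.68267928]]
[ 0.55606044 -0.0285633 ] -7.60639123505568 [-1.16607823 -0.62504102  1.23538007  0.84199263]
brass top centre px [319.5, 333.5] [[ 0.55446454 -0.02810903  0.1474    ]]
```

View pics/c10.png

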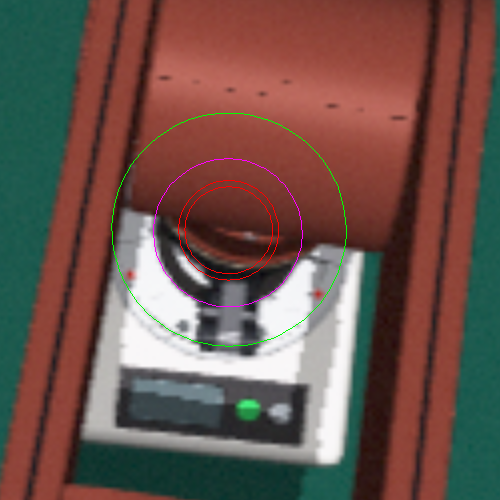

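The wrist view shows brass about 1.2 mm off the stage axis. I'll correct for that and lower it in stages.

Request:
move_arm(plan=[{"delta_pos":[-0.8,0.9,6],"rotation":[0,0,0],"grip":0.1},{"delta_pos":[0,0,10],"rotation":[0,0,0],"grip":0.1},{"delta_pos":[0,0,10],"rotation":[0,0,0],"grip":0.1},{"delta_pos":[0,0,6],"rotation":[0,0,0],"grip":0.1},{"delta_pos":[0,0,3],"rotation":[0,0,0],"grip":0.1},{"delta_pos":[0,0,2],"rotation":[0,0,0],"grip":0.1},{"delta_pos":[0,0,1.5],"rotation":[0,0,0],"grip":0.1},{"delta_pos":[0,0,1.5],"rotation":[0,0,0],"grip":0.1},{"delta_pos":[0,0,1],"rotation":[0,0,0],"grip":0.1},{"delta_pos":[0,0,0],"rotation":[0,0,0],"grip":0.1},{"delta_pos":[0,0,0],"rotation":[0,0,0],"grip":0.1}])

```text
time: 8.52
tcp_pos: [0.5561, -0.0315, 0.0836]
orientation: [0.0, 0.753, 0.658, 0.0]
ft_force: [-0.1, 1.1, -3.3]
gripper_width: 0.4
```

```bash
python3 - <<'E'
from h import *
st=bot.state(); print(st['tcp_pos'],st['time'],phi(),st['gripper_width'],st['ft_force'])
s=snap('wrist','w6'); b=cv2.resize(s['image'],None,fx=2,fy=2); cv2.imwrite('pics/c11.png',b[180:780,240:1040])
E
```

```text
[ 0.5561091  -0.03153217  0.08355998] 8.5167 82.28387425247385 0.3998321911071032 [-0.1005259   1.13235309 -3.27849097]
```

View pics/c11.png

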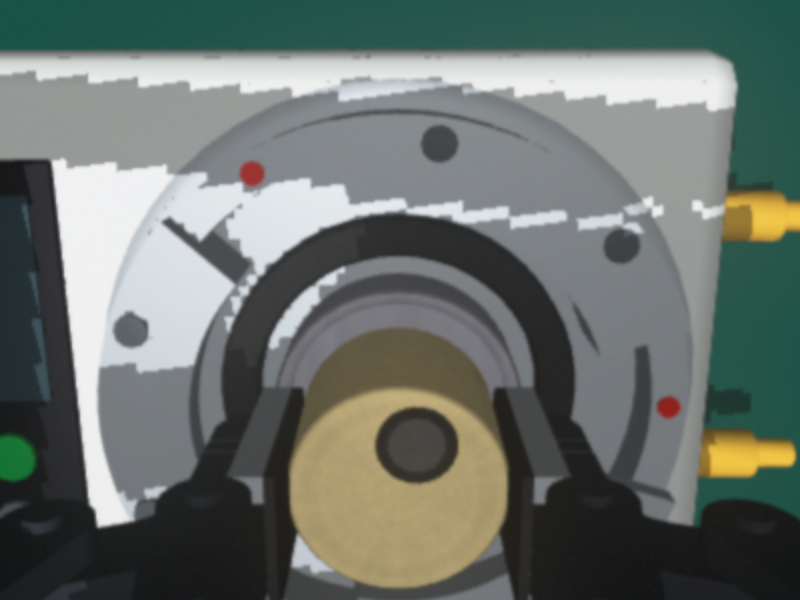

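```bash
python3 - <<'E'
from h import *
print(bot.state()['tcp_pos'])
s=load('w6'); d=np.array([x[:2] for x in reddots(s,(225,130,465,420)) if x[2]>10]); print(d)
from scipy.optimize import least_squares
def P(c,y): return [[c[0]+.0511*np.cos(y+k*2.0944),c[1]+.0511*np.sin(y+k*2.0944),.0815] for k in (1,0)]
r=least_squares(lambda x:(proj(s,P(x,x[2]))-d).ravel(),[.5555,-.0305,-.134]); print(r.x[:2],np.degrees(r.x[2]),r.fun)
c=r.x[:2]
b=cv2.resize(s['image'],None,fx=4,fy=4); cell_overlay(s,b,4,c)
t=np.linspace(0,2*np.pi,100)
p=bot.state()['tcp_pos']
for r_,z,cc,col in [(.021,.074,c,(255,255,0)),(.018,p[2]-.0059,p,(0,255,255)),(.018,p[2]+.0241,p,(0,255,255))]:
    cv2.polylines(b,[np.int32(proj(s,np.c_[cc[0]+r_*np.cos(t),cc[1]+r_*np.sin(t),z+0*t])*4+2)],True,col,1)
cv2.imwrite('pics/c12.png',cv2.resize(b[700:1600,800:1760],None,fx=.66,fy=.66,interpolation=cv2.INTER_AREA))
E
```

```text
[ 0.55610698 -0.03149359  0.08358021]
[[245.54987334 176.40262825]
 [454.00073733 293.32663594]
 [256.81064163 398.14241002]]Traceback (most recent call last):
  File "<stdin>", line 6, in <module>
    return func(*args, **kwargs)
    vector_fun = VectorFunction(
        fun_wrapped,
    ...<6 lines>...
        workers=workers
    )
    self._update_fun()
    ~~~~~~~~~~~~~~~~^^
    self.f = self.fun_wrapped(xp_copy(self.x))
             ~~~~~~~~~~~~~~~~^^^^^^^^^^^^^^^^^
    return np.atleast_1d(self.fun(x))
                         ~~~~~~~~^^^
    return self.f(x, *self.args, **self.kwargs)
           ~~~~~~^^^^^^^^^^^^^^^^^^^^^^^^^^^^^^
  File "<stdin>", line 6, in <lambda>
ValueError: operands could not be broadcast together with shapes (2,2) (3,2)
```

```bash
python3 - <<'E'
from h import *
s=load('w6'); d=np.array([x[:2] for x in reddots(s,(225,130,465,420)) if x[2]>10])[:2]
from scipy.optimize import least_squares
def P(c,y): return [[c[0]+.0511*np.cos(y+k*2.0944),c[1]+.0511*np.sin(y+k*2.0944),.0815] for k in (1,0)]
r=least_squares(lambda x:(proj(s,P(x,x[2]))-d).ravel(),[.5555,-.0305,-.134]); print(r.x[:2],np.degrees(r.x[2]),r.fun)
c=r.x[:2]
b=cv2.resize(s['image'],None,fx=4,fy=4); cell_overlay(s,b,4,c)
t=np.linspace(0,2*np.pi,100)
p=bot.state()['tcp_pos']
for r_,z,cc,col in [(.021,.074,c,(255,255,0)),(.018,p[2]-.0059,p,(0,255,255)),(.018,p[2]+.0241,p,(0,255,255))]:
    cv2.polylines(b,[np.int32(proj(s,np.c_[cc[0]+r_*np.cos(t),cc[1]+r_*np.sin(t),z+0*t])*4+2)],True,col,1)
cv2.imwrite('pics/c12.png',cv2.resize(b[700:1600,800:1760],None,fx=.66,fy=.66,interpolation=cv2.INTER_AREA))
E
```

```text
[ 0.55601808 -0.0282627 ] -7.7301423562210125 [-2.3345693  -1.23129267  2.51889884  1.79499539]
```

View pics/c12.png

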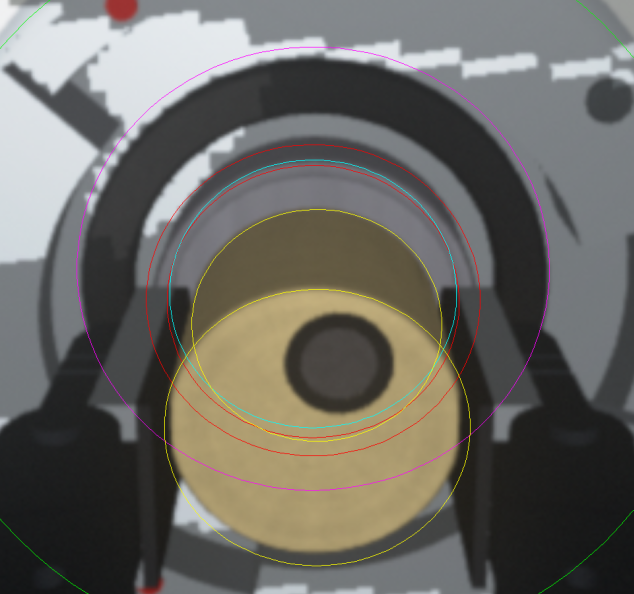

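```bash
python3 - <<'E'
from h import *
s=load('w6'); im=s['image'][165:300,250:400]
lab=cv2.cvtColor(im,cv2.COLOR_BGR2LAB); lab[...,0]=cv2.createCLAHE(3,(3,3)).apply(lab[...,0]); im2=cv2.cvtColor(lab,cv2.COLOR_LAB2BGR)
b=cv2.resize(im2,None,fx=5,fy=5,interpolation=cv2.INTER_CUBIC)[:560]
cv2.imwrite('pics/c13.png',b)
t=np.linspace(0,2*np.pi,721)
for y0 in (-.0283,-.0305):
  print(y0,[(r,z,proj(s,np.c_[.5555+r*np.cos(t),y0+r*np.sin(t),z+0*t])[:,1].min().round(1)) for r,z in [(.021,.074),(.021,.077),(.024,.077),(.028,.067),(.028,.0655),(.028,.0685),(.036,.067),(.039,.0815)]])
g=s['image'].mean(2); col=g[165:260,316:324].mean(1); print(list(zip(range(165,260),col.astype(int))))
E
```

```text
-0.0283 [(0.021, 0.074, np.float64(235.3)), (0.021, 0.077, np.float64(237.5)), (0.024, 0.077, np.float64(229.5)), (0.028, 0.067, np.float64(213.1)), (0.028, 0.0655, np.float64(212.3)), (0.028, 0.0685, np.float64(213.9)), (0.036, 0.067, np.float64(192.5)), (0.039, 0.0815, np.float64(190.7))]
-0.0305 [(0.021, 0.074, np.float64(241.0)), (0.021, 0.077, np.float64(243.2)), (0.024, 0.077, np.float64(235.3)), (0.028, 0.067, np.float64(218.6)), (0.028, 0.0655, np.float64(217.8)), (0.028, 0.0685, np.float64(219.5)), (0.036, 0.067, np.float64(198.2)), (0.039, 0.0815, np.float64(196.9))]
[(165, np.int64(137)), (166, np.int64(137)), (167, np.int64(137)), (168, np.int64(137)), (169, np.int64(137)), (170, np.int64(137)), (171, np.int64(136)), (172, np.int64(136)), (173, np.int64(136)), (174, np.int64(136)), (175, np.int64(136)), (176, np.int64(135)), (177, np.int64(136)), (178, np.int64(136)), (179, np.int64(136)), (180, np.int64(136)), (181, np.int64(136)), (182, np.int64(135)), (183, np.int64(135)), (184, np.int64(135)), (185, np.int64(135)), (186, np.int64(135)), (187, np.int64(134)), (188, np.
[... 837 characters left out ...]
int64(77)), (228, np.int64(70)), (229, np.int64(70)), (230, np.int64(70)), (231, np.int64(69)), (232, np.int64(69)), (233, np.int64(69)), (234, np.int64(73)), (235, np.int64(81)), (236, np.int64(96)), (237, np.int64(111)), (238, np.int64(114)), (239, np.int64(111)), (240, np.int64(106)), (241, np.int64(105)), (242, np.int64(114)), (243, np.int64(121)), (244, np.int64(122)), (245, np.int64(122)), (246, np.int64(122)), (247, np.int64(121)), (248, np.int64(121)), (249, np.int64(121)), (250, np.int64(121)), (251, np.int64(121)), (252, np.int64(120)), (253, np.int64(108)), (254, np.int64(91)), (255, np.int64(84)), (256, np.int64(83)), (257, np.int64(83)), (258, np.int64(84)), (259, np.int64(83))]
```

View pics/c13.png

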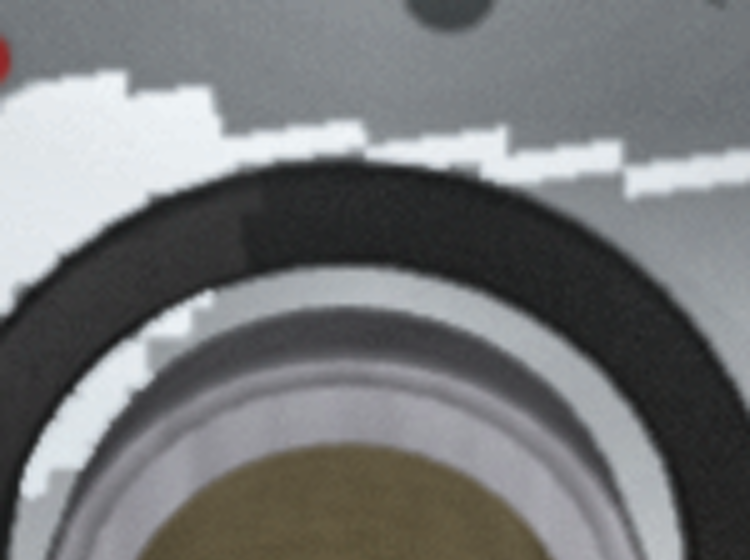

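The lip's outer edge is at image row 235 and the seal's inner edge at row 218. Both give cell y = −0.0305. The brass foot at row 253.5 is about 1 mm too far towards −y, so I nudge it and set it down slowly.

Request:
move_arm(plan=[{"delta_pos":[1,-0.5,0],"rotation":[0,0,0],"grip":0.1},{"delta_pos":[0,0,1],"rotation":[0,0,0],"grip":0.1},{"delta_pos":[0,0,0.7],"rotation":[0,0,0],"grip":0.1},{"delta_pos":[0,0,0.6],"rotation":[0,0,0],"grip":0.1},{"delta_pos":[0,0,0.5],"rotation":[0,0,0],"grip":0.1},{"delta_pos":[0,0,0.3],"rotation":[0,0,0],"grip":0.1},{"delta_pos":[0,0,0],"rotation":[0,0,0],"grip":0.1}])

```text
time: 9.15
tcp_pos: [0.5555, -0.0304, 0.0801]
orientation: [-0.0, 0.753, 0.658, -0.0]
ft_force: [-0.5, -0.3, -3.1]
gripper_width: 0.401
```

Request:
move_arm(plan=[{"delta_pos":[0,0,0.3],"rotation":[0,0,0],"grip":0.1},{"delta_pos":[0,0,0.2],"rotation":[0,0,0],"grip":0.1},{"delta_pos":[0,0,0],"rotation":[0,0,0],"grip":0.1}])

```text
time: 9.4
tcp_pos: [0.5556, -0.0304, 0.08]
orientation: [0.0, 0.753, 0.658, 0.0]
ft_force: [-1.2, -0.3, 1.3]
gripper_width: 0.402
```

The sample touched down softly at about 4 N. Now I release gently.

Request:
move_arm(plan=[{"delta_pos":[0,0,0],"rotation":[0,0,0],"grip":0.42},{"delta_pos":[0,0,0],"rotation":[0,0,0],"grip":0.45},{"delta_pos":[0,0,0],"rotation":[0,0,0],"grip":0.48},{"delta_pos":[0,0,0],"rotation":[0,0,0],"grip":0.5},{"delta_pos":[0,0,0],"rotation":[0,0,0],"grip":0.5}])

```text
time: 9.82
tcp_pos: [0.5559, -0.0305, 0.08]
orientation: [0.0, 0.753, 0.658, 0.0]
ft_force: [-1.2, 0.3, -0.4]
gripper_width: 0.497
```

```bash
python3 - <<'E'
from h import *
st=bot.state(); print(st['tcp_pos'],st['time'],st['gripper_width'],st['ft_force'])
s=snap('wrist','w7'); b=cv2.resize(s['image'],None,fx=2,fy=2); cv2.imwrite('pics/c14.png',b[300:780,240:1040])
E
```

```text
[ 0.55588117 -0.030491    0.07999031] 9.8167 0.49674976829480966 [-1.15084332  0.27750281 -0.41533641]
```

View pics/c14.png

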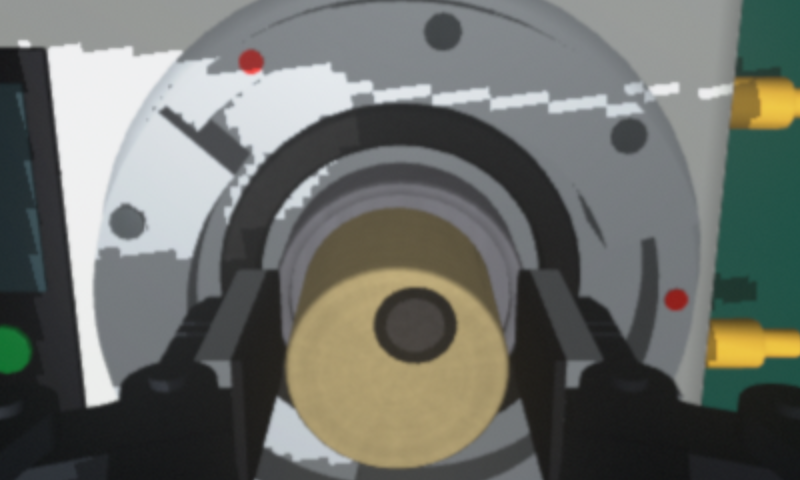

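The sample stands free inside the lip and the pads are clear. I'll rise and look.

Request:
move_arm(plan=[{"delta_pos":[0,0,-4],"rotation":[0,0,0],"grip":0.5},{"delta_pos":[0,0,-12],"rotation":[0,0,0],"grip":0.5},{"delta_pos":[0,0,-20],"rotation":[0,0,0],"grip":0.5},{"delta_pos":[0,0,-25],"rotation":[0,0,0],"grip":0.6},{"delta_pos":[0,0,-25],"rotation":[0,0,0],"grip":0.6},{"delta_pos":[-10,0,-20],"rotation":[0,0,0],"grip":0.6},{"delta_pos":[-20,0,-10],"rotation":[0,0,0],"grip":0.6},{"delta_pos":[-15,0,0],"rotation":[0,0,0],"grip":0.6},{"delta_pos":[0,0,0],"rotation":[0,0,0],"grip":0.6},{"delta_pos":[0,0,0],"rotation":[0,0,0],"grip":0.6}])

```text
time: 10.7
tcp_pos: [0.5497, -0.0754, 0.1968]
orientation: [0.0, 0.754, 0.657, 0.0]
ft_force: [-0.1, 0.2, 1.1]
gripper_width: 0.601
```

```bash
python3 - <<'E'
from h import *
st=bot.state(); print(st['tcp_pos'],st['time'],st['gripper_width'],st['ft_force'])
s=snap('wrist','w8'); b=cv2.resize(s['image'],None,fx=4,fy=4,interpolation=cv2.INTER_CUBIC)
t=np.linspace(0,2*np.pi,100)
c=proj(s,[[.5555,-.0305,.08]])[0]; print(c)
for r_,z,col in [(.024,.077,(0,255,0)),(.018,.104,(0,255,255)),(.018,.074,(0,0,255))]:
    cv2.polylines(b,[np.int32(proj(s,np.c_[.5555+r_*np.cos(t),-.0305+r_*np.sin(t),z+0*t])*4+2)],True,col,1)
x,y=int(c[0]*4),int(c[1]*4); cv2.imwrite('pics/c15.png',b[max(0,y-280):y+280,max(0,x-300):x+300])
E
```

```text
[ 0.54966568 -0.07542949  0.19677212] 10.7 0.6006564052423978 [-0.10681921  0.15471772  1.06314955]
[318.48542577 155.81058876]
```

View pics/c15.png

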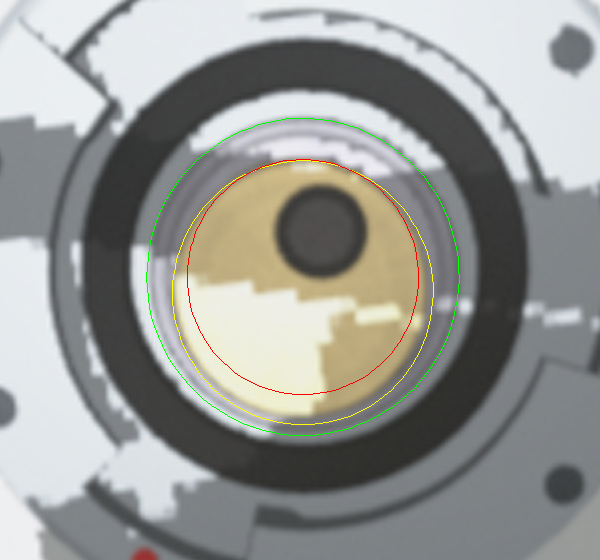

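Brass stands upright inside the lip: its top is centred near (318,155) full-frame with clear lip all round. Now to the cap.

```bash
python3 -c "
from h import *
plan(.504,-.276,.197,63,11)"
```

```text
[np.float64(-10.3), np.float64(-0.9), np.float64(-0.0)] 0.0168
[np.float64(-20.6), np.float64(-1.4), np.float64(-0.1)] 0.0336
[np.float64(-20.6), np.float64(-0.8), np.float64(-0.1)] 0.0336
[np.float64(-20.6), np.float64(-0.1), np.float64(-0.1)] 0.0336
[np.float64(-20.6), np.float64(0.6), np.float64(-0.1)] 0.0336
[np.float64(-20.6), np.float64(1.3), np.float64(-0.1)] 0.0336
[np.float64(-20.5), np.float64(2.0), np.float64(-0.1)] 0.0336
[np.float64(-20.5), np.float64(2.7), np.float64(-0.1)] 0.0336
[np.float64(-20.3), np.float64(3.4), np.float64(-0.1)] 0.0336
[np.float64(-20.2), np.float64(4.1), np.float64(-0.1)] 0.0336
[np.float64(-10.0), np.float64(2.4), np.float64(-0.0)] 0.0168
```

Request:
move_arm(plan=[{"delta_pos":[-10,-1,0],"rotation":[0,0,0.0168],"grip":0.6},{"delta_pos":[-20.5,-1.5,0],"rotation":[0,0,0.0336],"grip":0.6},{"delta_pos":[-20.5,-1,0],"rotation":[0,0,0.0336],"grip":0.6},{"delta_pos":[-20.5,0,0],"rotation":[0,0,0.0336],"grip":0.6},{"delta_pos":[-20.5,0.5,0],"rotation":[0,0,0.0336],"grip":0.6},{"delta_pos":[-20.5,1.5,0],"rotation":[0,0,0.0336],"grip":0.6},{"delta_pos":[-20.5,2,0],"rotation":[0,0,0.0336],"grip":0.6},{"delta_pos":[-20.5,2.5,0],"rotation":[0,0,0.0336],"grip":0.6},{"delta_pos":[-20.5,3.5,0],"rotation":[0,0,0.0336],"grip":0.6},{"delta_pos":[-20,4,0],"rotation":[0,0,0.0336],"grip":0.6},{"delta_pos":[-10,2.5,0],"rotation":[0,0,0.0168],"grip":0.6},{"delta_pos":[0,0,0],"rotation":[0,0,0],"grip":0.6},{"delta_pos":[0,0,0],"rotation":[0,0,0],"grip":0.6},{"delta_pos":[0,0,0],"rotation":[0,0,0],"grip":0.6}])

```text
time: 11.92
tcp_pos: [0.5042, -0.2743, 0.1954]
orientation: [-0.001, 0.852, 0.523, 0.0]
ft_force: [-0.3, 0.4, 0.6]
gripper_width: 0.598
```

```bash
cat >> h.py <<'E'
def cap_overlay(s,b,k,x,z0=0.):
    t=np.linspace(0,2*np.pi,80)
    for rr,z,col in [(.036,.008,(0,255,0)),(.031,.052,(255,0,255))]:
        cv2.polylines(b,[np.int32(proj(s,np.c_[x[0]+rr*np.cos(t),x[1]+rr*np.sin(t),z0+z+0*t])*k+k/2)],True,col,1)
    for j in range(3):
        a=x[2]+j*2*np.pi/3; q=np.int32(proj(s,[[x[0]+r_*np.cos(a),x[1]+r_*np.sin(a),z0+.0045] for r_ in (.036,.046)])*k+k/2); cv2.line(b,tuple(map(int,q[0])),tuple(map(int,q[1])),(0,255,255),1)
    ca,sa=np.cos(x[2]),np.sin(x[2])
    q=proj(s,[[x[0]+a*ca-c*sa,x[1]+a*sa+c*ca,z0+.08] for a,c in [(.032,.007),(.032,-.007),(-.032,-.007),(-.032,.007)]])*k+k/2
    cv2.polylines(b,[np.int32(q)],True,(0,0,255),1)
E
python3 - <<'E'
from h import *
st=bot.state(); print(st['tcp_pos'],st['time'],phi())
s=snap('wrist','w9'); b=cv2.resize(s['image'],None,fx=4,fy=4,interpolation=cv2.INTER_CUBIC)
x=[.5293,-.2268,np.radians(63)]; cap_overlay(s,b,4,x); c=proj(s,[[.5293,-.2268,.04]])[0]; print(c)
X,Y=int(c[0]*4),int(c[1]*4); cv2.imwrite('pics/c16.png',b[max(0,Y-300):Y+300,max(0,X-350):X+350]); print(max(0,Y-300),max(0,X-350))
E
```

```text
[ 0.50415192 -0.2742579   0.19539664] 11.9167 63.10054522234241
[320.41444014 139.25188497]
257 931
```

View pics/c16.png

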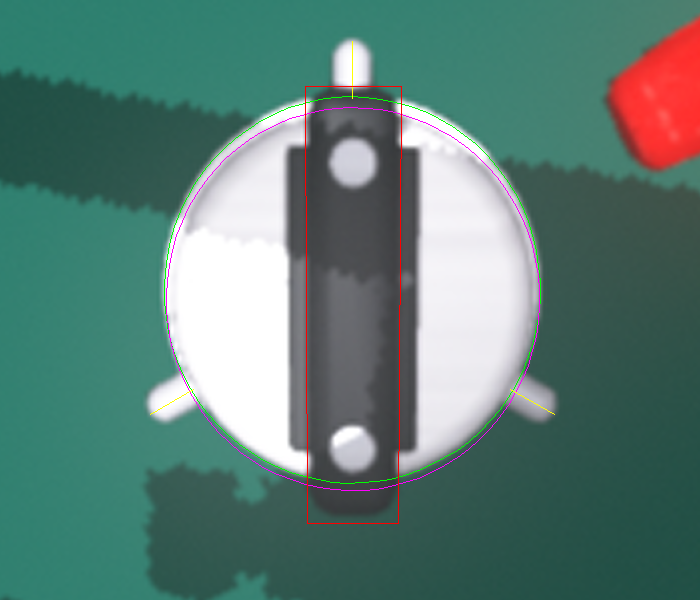

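The cap pose matches the model: pins at the overlay tips and the bar vertical in the view at x≈352 of the crop. Going down to grip the handle.

Request:
move_arm(plan=[{"delta_pos":[18,0.3,10],"rotation":[0,0,0],"grip":0.6},{"delta_pos":[18,0.3,15],"rotation":[0,0,0],"grip":0.6},{"delta_pos":[17.7,0.3,20],"rotation":[0,0,0],"grip":0.6},{"delta_pos":[0,0,25],"rotation":[0,0,0],"grip":0.6},{"delta_pos":[0,0,25],"rotation":[0,0,0],"grip":0.6},{"delta_pos":[0,0,20],"rotation":[0,0,0],"grip":0.6},{"delta_pos":[0,0,12],"rotation":[0,0,0],"grip":0.6},{"delta_pos":[0,0,7],"rotation":[0,0,0],"grip":0.6},{"delta_pos":[0,0,3],"rotation":[0,0,0],"grip":0.6},{"delta_pos":[0,0,0],"rotation":[0,0,0],"grip":0.5},{"delta_pos":[0,0,0],"rotation":[0,0,0],"grip":0.4},{"delta_pos":[0,0,0],"rotation":[0,0,0],"grip":0.3},{"delta_pos":[0,0,0],"rotation":[0,0,0],"grip":0.2},{"delta_pos":[0,0,0],"rotation":[0,0,0],"grip":0.1},{"delta_pos":[0,0,0],"rotation":[0,0,0],"grip":0},{"delta_pos":[0,0,0],"rotation":[0,0,0],"grip":0},{"delta_pos":[0,0,0],"rotation":[0,0,0],"grip":0},{"delta_pos":[0,0,0],"rotation":[0,0,0],"grip":0}])

```text
time: 13.47
tcp_pos: [0.5299, -0.2284, 0.0599]
orientation: [0.001, 0.852, 0.523, 0.0]
ft_force: [-0.5, 1.0, 6.4]
gripper_width: 0.151
```

```bash
python3 - <<'E'
from h import *
st=bot.state(); print(st['tcp_pos'],st['time'],phi(),st['gripper_width'],st['ft_force'],st['wrist_torque'])
s=snap('wrist','w10')
s=snap('side','s3'); cv2.imwrite('pics/c17.png',cv2.resize(s['image'][120:270,320:440],(480,600)))
E
```

```text
[ 0.52993691 -0.22844594  0.05990733] 13.4667 63.03508306255703 0.151091422595558 [-0.52885431  1.02484418  6.3933132 ] [0.00677409 0.07539885 0.02465049]
```

View pics/w10.png

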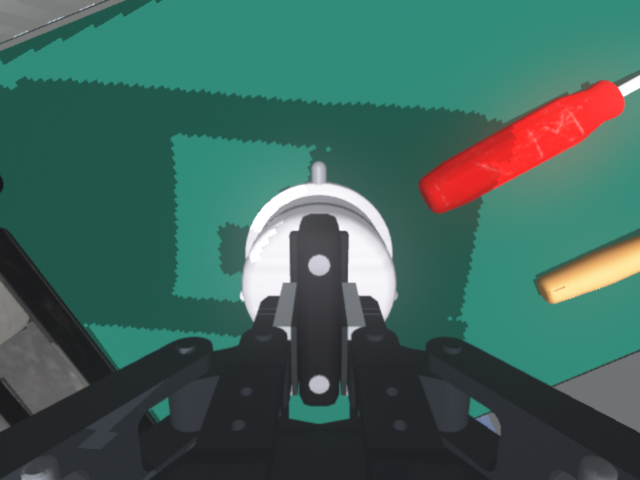

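View pics/c17.png

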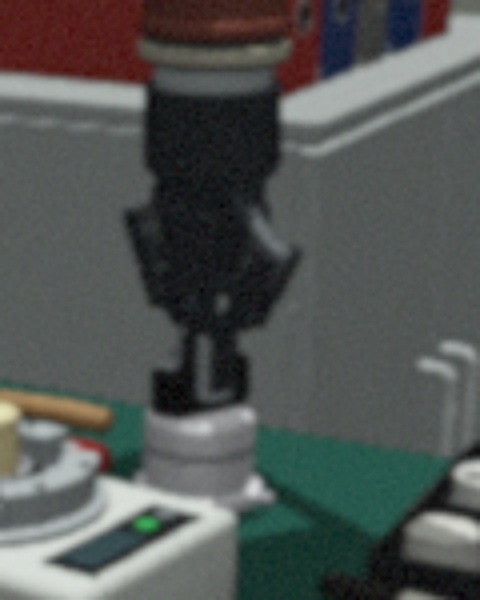

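The handle is gripped squarely, with bolts at (319,265) and (319,384) between the pads. I'll compute the cap's offset along the bar.

```bash
python3 - <<'E'
from h import *
s=load('w10'); p=np.array([.52994,-.22845]); f=np.radians(63.03); X=np.array([np.cos(f),np.sin(f)]);Y=np.array([np.sin(f),-np.cos(f)])
for uv,z in [((319,265),.08),((319,384),.08),((318.5,163),.0045),((319,218),.08),((319,404),.08)]:
    q=onz(s,[uv],z)[0,:2]-p; print(uv,(q@X*1000).round(1),(q@Y*1000).round(1))
E
```

```text
(319, 265) 22.7 0.0
(319, 384) -19.0 -0.0
(318.5, 163) 46.6 -0.0
(319, 218) 37.4 0.0
(319, 404) -26.7 -0.0
```

Request:
move_arm(plan=[{"delta_pos":[0,0,-5],"rotation":[0,0,0],"grip":0},{"delta_pos":[0,0,-15],"rotation":[0,0,0],"grip":0},{"delta_pos":[0,0,-25],"rotation":[0,0,0],"grip":0},{"delta_pos":[0,0,-30],"rotation":[0,0,0],"grip":0},{"delta_pos":[0,0,-30],"rotation":[0,0,0],"grip":0},{"delta_pos":[0,0,-20],"rotation":[0,0,0],"grip":0},{"delta_pos":[0,0,-7],"rotation":[0,0,0],"grip":0},{"delta_pos":[0,0,0],"rotation":[0,0,0],"grip":0},{"delta_pos":[0,0,0],"rotation":[0,0,0],"grip":0}])

```text
time: 14.32
tcp_pos: [0.5285, -0.2274, 0.1894]
orientation: [-0.001, 0.852, 0.523, -0.0]
ft_force: [0.1, -0.0, -3.7]
gripper_width: 0.144
```

```bash
python3 -c "
from h import *
print(bot.state());plan(.5559,-.0314,.19,112.3,13)"
```

```text
{'time': 14.3167, 'q': array([-5.43458877e-01,  1.37209031e-01,  1.70159941e+00,  3.63063730e-05,
        1.30455269e+00, -7.29003797e-02]), 'joint_vel': array([-0.0006062 ,  0.02345925,  0.02576262, -0.00045978, -0.00022275,
        0.00011949]), 'effort': array([ 1.41610421e-02, -4.81095636e+01, -4.11055326e+01,  9.08290618e-03,
       -2.28543312e-02,  1.55754587e-04]), 'tcp_pos': array([ 0.52850869, -0.22744972,  0.18936366]), 'orientation': array([-7.93490261e-04,  8.52464532e-01,  5.22784314e-01, -3.90586816e-04]), 'ft_force': array([ 0.0692711 , -0.03915674, -3.69201812]), 'wrist_torque': array([0.03688037, 0.04942465, 0.01166133]), 'gripper_width': 0.14433576536359244}
[np.float64(7.8), np.float64(-2.7), np.float64(-0.0)] -0.0358
[np.float64(15.8), np.float64(-4.8), np.float64(-0.1)] -0.0716
[np.float64(16.1), np.float64(-3.7), np.float64(-0.1)] -0.0716
[np.float64(16.3), np.float64(-2.5), np.float64(-0.1)] -0.0716
[np.float64(16.4), np.float64(-1.3), np.float64(-0.1)] -0.0716
[np.float64(16.5), np.float64(-0.2), np.float64(-0.1)] -0.0716
[np.float64(16.5), np.float64(1.0), np.float64(-0.1)] -0.0716
[np.float64(16.3), np.float64(2.2), np.float64(-0.1)] -0.0716
[np.float64(16.1), np.float64(3.4), np.float64(-0.1)] -0.0716
[np.float64(15.9), np.float64(4.5), np.float64(-0.1)] -0.0716
[np.float64(15.5), np.float64(5.6), np.float64(-0.1)] -0.0716
[np.float64(15.1), np.float64(6.7), np.float64(-0.1)] -0.0716
[np.float64(7.3), np.float64(3.9), np.float64(-0.0)] -0.0358
```

Request:
move_arm(plan=[{"delta_pos":[8,-2.5,0],"rotation":[0,0,-0.0358],"grip":0},{"delta_pos":[16,-5,0],"rotation":[0,0,-0.0716],"grip":0},{"delta_pos":[16,-3.5,0],"rotation":[0,0,-0.0716],"grip":0},{"delta_pos":[16,-2.5,0],"rotation":[0,0,-0.0716],"grip":0},{"delta_pos":[16.5,-1.5,0],"rotation":[0,0,-0.0716],"grip":0},{"delta_pos":[16.5,0,0],"rotation":[0,0,-0.0716],"grip":0},{"delta_pos":[16.5,1,0],"rotation":[0,0,-0.0716],"grip":0},{"delta_pos":[16.5,2,0],"rotation":[0,0,-0.0716],"grip":0},{"delta_pos":[16,3.5,0],"rotation":[0,0,-0.0716],"grip":0},{"delta_pos":[16,4.5,0],"rotation":[0,0,-0.0716],"grip":0},{"delta_pos":[15.5,5.5,0],"rotation":[0,0,-0.0716],"grip":0},{"delta_pos":[15,6.5,0],"rotation":[0,0,-0.0716],"grip":0},{"delta_pos":[7,4,0],"rotation":[0,0,-0.0358],"grip":0},{"delta_pos":[0,0,0],"rotation":[0,0,0],"grip":0},{"delta_pos":[0,0,0],"rotation":[0,0,0],"grip":0},{"delta_pos":[0,0,0],"rotation":[0,0,0],"grip":0}])

```text
time: 15.65
tcp_pos: [0.5562, -0.0325, 0.19]
orientation: [-0.0, 0.558, 0.83, -0.0]
ft_force: [-0.3, 0.1, -2.5]
gripper_width: 0.151
```

```bash
python3 - <<'E'
from h import *
st=bot.state(); print(st['tcp_pos'],st['time'],phi(),st['gripper_width'],st['ft_force'],st['wrist_torque'])
s=snap('wrist','w11'); b=s['image'].copy()
b=cv2.resize(b,None,fx=1.25,fy=1.25); cell_overlay(s,b,1.25); f=np.radians(phi()); p=st['tcp_pos']
cap_overlay(s,b,1.25,[p[0]+.001*np.cos(f),p[1]+.001*np.sin(f),f],p[2]-.0599); cv2.imwrite('pics/c18.png',b)
E
```

```text
[ 0.55615897 -0.03251335  0.18996981] 15.65 112.1949303004632 0.1511402420262021 [-0.34243218  0.13097314 -2.48415528] [-0.01084567 -0.04160385 -0.01452811]
```

View pics/c18.png

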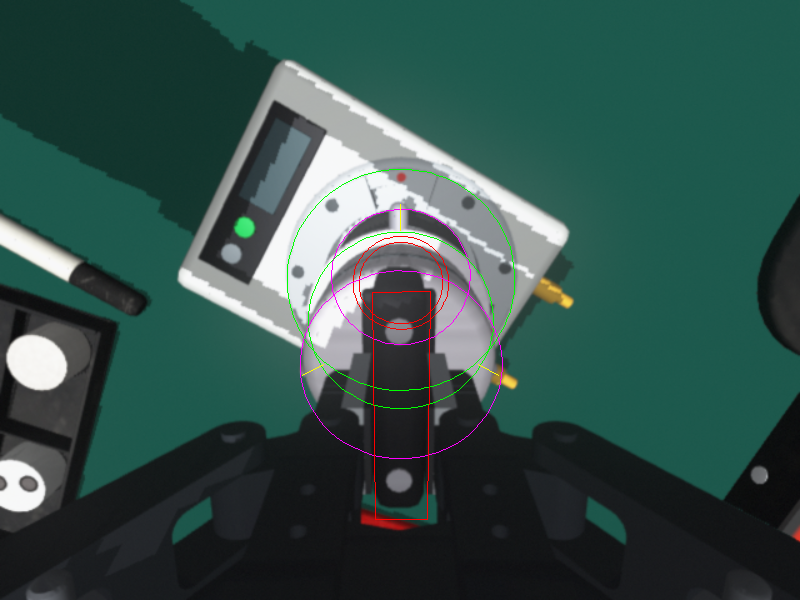

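The +x pin at (400,203) lines up with the slot's red dot at (401,177). I'll nudge 1 mm and lower until the pins are just above the collar.

Request:
move_arm(plan=[{"delta_pos":[1,0,5],"rotation":[0,0,0],"grip":0},{"delta_pos":[0,0,10],"rotation":[0,0,0],"grip":0},{"delta_pos":[0,0,10],"rotation":[0,0,0],"grip":0},{"delta_pos":[0,0,10],"rotation":[0,0,0],"grip":0},{"delta_pos":[0,0,5],"rotation":[0,0,0],"grip":0},{"delta_pos":[0,0,2],"rotation":[0,0,0],"grip":0},{"delta_pos":[0,0,0],"rotation":[0,0,0],"grip":0},{"delta_pos":[0,0,0],"rotation":[0,0,0],"grip":0},{"delta_pos":[0,0,0],"rotation":[0,0,0],"grip":0}])

```text
time: 16.45
tcp_pos: [0.5567, -0.0312, 0.1493]
orientation: [0.001, 0.557, 0.83, 0.0]
ft_force: [0.1, 0.6, -3.3]
gripper_width: 0.148
```

```bash
python3 - <<'E'
from h import *
st=bot.state(); print(st['tcp_pos'],st['time'],phi(),st['gripper_width'],st['ft_force'],st['wrist_torque'])
s=snap('wrist','w12'); b=cv2.resize(s['image'],None,fx=3,fy=3,interpolation=cv2.INTER_CUBIC); k=3
t=np.linspace(0,2*np.pi,200); c=(.5555,-.0305)
for r_,z,col in [(.049,.0815,(255,255,0)),(.039,.0815,(0,255,0))]:
    cv2.polylines(b,[np.int32(proj(s,np.c_[c[0]+r_*np.cos(t),c[1]+r_*np.sin(t),z+0*t])*3+1)],True,col,1)
f=np.radians(phi()); p=st['tcp_pos']
cap_overlay(s,b,3,[p[0]+.001*np.cos(f),p[1]+.001*np.sin(f),f],p[2]-.0599); cv2.imwrite('pics/c19.png',b[300:900,560:1360])
d=[x[:2] for x in reddots(s,(150,80,480,300)) if x[2]>10]; print(np.round(d,1)); print(proj(s,[[c[0]+.0511*np.cos(a),c[1]+.0511*np.sin(a),.0815] for a in np.radians([-7.7,112.3,232.3])]))
s=snap('side','s4'); cv2.imwrite('pics/c20.png',cv2.resize(s['image'][140:300,240:400],(600,600),interpolation=cv2.INTER_CUBIC))
E
```

```text
[ 0.55670021 -0.03116288  0.14929275] 16.45 112.26729715822002 0.14807069077479348 [ 0.12260397  0.57587012 -3.25341248] [-0.03999019 -0.02260617  0.02430374]
[[318.7 146.9]
 [453.5 243.2]
 [465.3 256.3]
 [237.1 291.1]
 [400.6 290.9]]
[[400.62176513 294.50747114]
 [318.08645399 149.65250562]
 [236.22845052 294.83166137]]
```

View pics/c19.png

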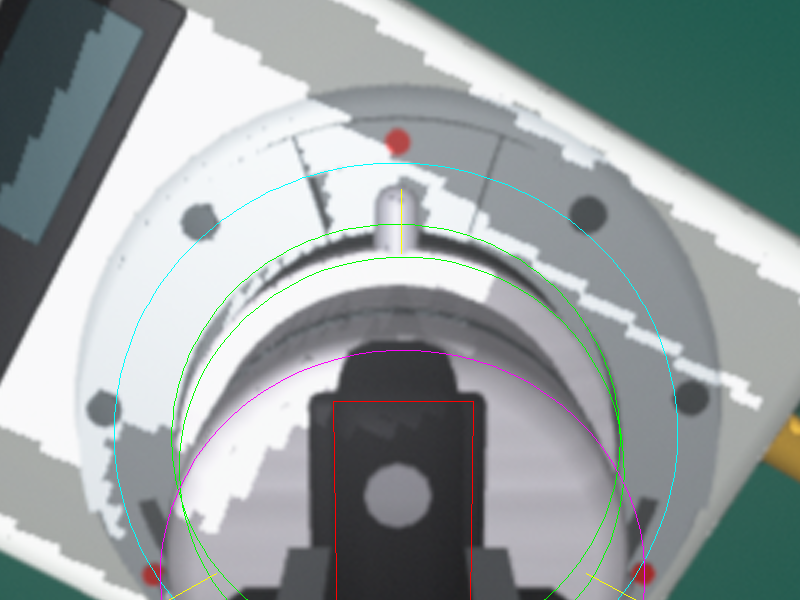

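View pics/c20.png

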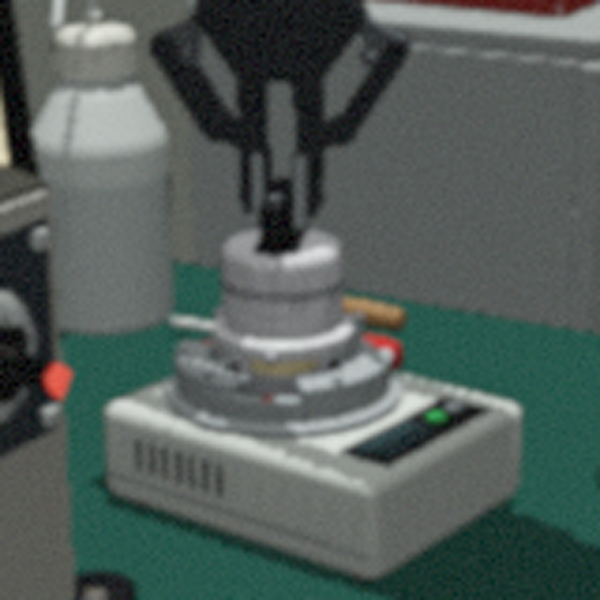

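The pins sit centred over the slots in the wrist view, and the side view agrees. I'll lower into the slots slowly.

Request:
move_arm(plan=[{"delta_pos":[0.3,0,2],"rotation":[0,0,0],"grip":0},{"delta_pos":[0,0,3],"rotation":[0,0,0],"grip":0},{"delta_pos":[0,0,2],"rotation":[0,0,0],"grip":0},{"delta_pos":[0,0,1.5],"rotation":[0,0,0],"grip":0},{"delta_pos":[0,0,1],"rotation":[0,0,0],"grip":0},{"delta_pos":[0,0,1],"rotation":[0,0,0],"grip":0},{"delta_pos":[0,0,0],"rotation":[0,0,0],"grip":0}])

```text
time: 17.13
tcp_pos: [0.5559, -0.0308, 0.1379]
orientation: [-0.0, 0.557, 0.83, -0.0]
ft_force: [0.6, -0.1, -2.8]
gripper_width: 0.147
```

Request:
move_arm(plan=[{"delta_pos":[0,0,2],"rotation":[0,0,0],"grip":0},{"delta_pos":[0,0,2],"rotation":[0,0,0],"grip":0},{"delta_pos":[0,0,2],"rotation":[0,0,0],"grip":0},{"delta_pos":[0,0,1],"rotation":[0,0,0],"grip":0},{"delta_pos":[0,0,0.5],"rotation":[0,0,0],"grip":0},{"delta_pos":[0,0,0],"rotation":[0,0,0],"grip":0},{"delta_pos":[0,0,0],"rotation":[0,0,0],"grip":0}])

```text
time: 17.72
tcp_pos: [0.5561, -0.0308, 0.1307]
orientation: [-0.0, 0.557, 0.83, -0.0]
ft_force: [0.0, -0.7, -2.3]
gripper_width: 0.148
```

Request:
move_arm(plan=[{"delta_pos":[0,0,1],"rotation":[0,0,0],"grip":0},{"delta_pos":[0,0,0.7],"rotation":[0,0,0],"grip":0},{"delta_pos":[0,0,0],"rotation":[0,0,0],"grip":0},{"delta_pos":[0,0,0],"rotation":[0,0,0],"grip":0}])

```text
time: 18.05
tcp_pos: [0.5561, -0.0308, 0.129]
orientation: [-0.0, 0.557, 0.83, 0.0]
ft_force: [-0.4, 0.0, -3.7]
gripper_width: 0.148
```

Request:
move_arm(plan=[{"delta_pos":[0,0,0.4],"rotation":[0,0,0],"grip":0},{"delta_pos":[0,0,0],"rotation":[0,0,0],"grip":0}])

```text
time: 18.22
tcp_pos: [0.5561, -0.0308, 0.1286]
orientation: [-0.0, 0.557, 0.83, -0.0]
ft_force: [-0.8, -0.5, -3.3]
gripper_width: 0.148
```

Request:
move_arm(plan=[{"delta_pos":[0,0,0.4],"rotation":[0,0,0],"grip":0},{"delta_pos":[0,0,0],"rotation":[0,0,0],"grip":0}])

```text
time: 18.38
tcp_pos: [0.5561, -0.0308, 0.1282]
orientation: [-0.0, 0.557, 0.83, 0.0]
ft_force: [-0.5, 0.2, -2.5]
gripper_width: 0.151
```

Request:
move_arm(plan=[{"delta_pos":[0,0,0.4],"rotation":[0,0,0],"grip":0},{"delta_pos":[0,0,0],"rotation":[0,0,0],"grip":0}])

```text
time: 18.55
tcp_pos: [0.5562, -0.0308, 0.128]
orientation: [0.0, 0.557, 0.83, 0.0]
ft_force: [-0.6, -1.0, -1.8]
gripper_width: 0.149
```

Request:
move_arm(plan=[{"delta_pos":[0,0,0.4],"rotation":[0,0,0],"grip":0},{"delta_pos":[0,0,0],"rotation":[0,0,0],"grip":0}])

```text
time: 18.72
tcp_pos: [0.5563, -0.0309, 0.1278]
orientation: [0.0, 0.557, 0.83, 0.0]
ft_force: [-0.3, 0.0, -0.5]
gripper_width: 0.146
```

Request:
move_arm(plan=[{"delta_pos":[0,0,0.3],"rotation":[0,0,0],"grip":0},{"delta_pos":[0,0,0],"rotation":[0,0,0],"grip":0}])

```text
time: 18.88
tcp_pos: [0.5563, -0.0309, 0.1276]
orientation: [0.0, 0.557, 0.83, 0.0]
ft_force: [-0.9, 0.2, 2.7]
gripper_width: 0.145
```

The cap touched the seal at TCP z ≈ 0.1280, which puts the seal top about 4.1 mm above the deck. At 13 N of seal force the TCP should be at ≈ 0.1270. Now I twist clockwise in stages.

Request:
move_arm(plan=[{"delta_pos":[0,0,0],"rotation":[0,0,0.05],"grip":0},{"delta_pos":[0,0,0],"rotation":[0,0,0.09],"grip":0},{"delta_pos":[0,0,0],"rotation":[0,0,0.09],"grip":0},{"delta_pos":[0,0,0],"rotation":[0,0,0.07],"grip":0},{"delta_pos":[0,0,0],"rotation":[0,0,0.05],"grip":0},{"delta_pos":[0,0,0],"rotation":[0,0,0],"grip":0}])

```text
time: 19.38
tcp_pos: [0.5568, -0.0309, 0.1277]
orientation: [0.001, 0.694, 0.72, 0.0]
ft_force: [0.4, -0.4, 1.2]
gripper_width: 0.149
```

```bash
cat > st.py <<'E'
from h import *
st=bot.state(); print(st['time'],'pos',(st['tcp_pos']*1000).round(2),'phi',phi().round(2),'F',st['ft_force'].round(1),'T',st['wrist_torque'].round(3),st['effort'][5],st['gripper_width'].round(3))
E
python3 st.py
```

```text
Traceback (most recent call last):
  File "st.py", line 2, in <module>
    st=bot.state(); print(st['time'],'pos',(st['tcp_pos']*1000).round(2),'phi',phi().round(2),'F',st['ft_force'].round(1),'T',st['wrist_torque'].round(3),st['effort'][5],st['gripper_width'].round(3))
                                                                                                                                                                          ^^^^^^^^^^^^^^^^^^^^^^^^^
AttributeError: 'float' object has no attribute 'round'
```

```bash
sed -i "s/st\['gripper_width'\].round(3)/0/" st.py; python3 st.py
```

```text
19.3833 pos [556.77 -30.91 127.68] phi 92.11 F [ 0.4 -0.4  1.2] T [-0.016 -0.088 -0.048] 0.707246158272028 0
```

Request:
move_arm(plan=[{"delta_pos":[0,0,0],"rotation":[0,0,0.04],"grip":0},{"delta_pos":[0,0,0],"rotation":[0,0,0.03],"grip":0},{"delta_pos":[0,0,0],"rotation":[0,0,0],"grip":0}])

```text
time: 19.63
tcp_pos: [0.5567, -0.0309, 0.1276]
orientation: [0.001, 0.718, 0.696, 0.0]
ft_force: [0.7, -0.6, 2.5]
gripper_width: 0.149
```

```bash
python3 st.py
```

```text
19.6333 pos [556.68 -30.92 127.64] phi 88.23 F [ 0.7 -0.6  2.5] T [ 0.035 -0.087 -0.   ] 0.42413201183080673 0
```

Request:
move_arm(plan=[{"delta_pos":[0,0,0],"rotation":[0,0,0.035],"grip":0},{"delta_pos":[0,0,0],"rotation":[0,0,0.035],"grip":0},{"delta_pos":[0,0,0],"rotation":[0,0,0],"grip":0}])

```text
time: 19.88
tcp_pos: [0.5566, -0.0309, 0.1276]
orientation: [0.0, 0.742, 0.671, 0.0]
ft_force: [0.1, -0.0, 2.3]
gripper_width: 0.152
```

```bash
python3 st.py
```

```text
19.8833 pos [556.58 -30.93 127.57] phi 84.23 F [ 0.1 -0.   2.3] T [-0.016 -0.052 -0.01 ] 0.4709267243742943 0
```

Request:
move_arm(plan=[{"delta_pos":[0,0,0],"rotation":[0,0,0.035],"grip":0},{"delta_pos":[0,0,0],"rotation":[0,0,0.035],"grip":0},{"delta_pos":[0,0,0],"rotation":[0,0,0],"grip":0}])

```text
time: 20.13
tcp_pos: [0.5566, -0.0309, 0.1276]
orientation: [0.0, 0.765, 0.644, 0.0]
ft_force: [-0.0, -0.8, 3.8]
gripper_width: 0.15
```

```bash
python3 st.py
```

```text
20.1333 pos [556.55 -30.88 127.57] phi 80.25 F [-0.  -0.8  3.8] T [-0.035 -0.061 -0.021] 0.4772125370800495 0
```

Request:
move_arm(plan=[{"delta_pos":[0,0,0],"rotation":[0,0,0.035],"grip":0},{"delta_pos":[0,0,0],"rotation":[0,0,0.017],"grip":0},{"delta_pos":[0,0,0],"rotation":[0,0,0],"grip":0}])

```text
time: 20.38
tcp_pos: [0.5565, -0.0309, 0.1274]
orientation: [0.0, 0.781, 0.624, 0.0]
ft_force: [0.4, -0.3, 3.7]
gripper_width: 0.146
```

```bash
python3 st.py
```

```text
20.3833 pos [556.45 -30.92 127.44] phi 77.28 F [ 0.4 -0.3  3.7] T [-0.077 -0.12   0.041] 0.2881758939474821 0
```

Request:
move_arm(plan=[{"delta_pos":[0,0,0],"rotation":[0,0,0.035],"grip":0},{"delta_pos":[0,0,0],"rotation":[0,0,0.017],"grip":0},{"delta_pos":[0,0,0],"rotation":[0,0,0],"grip":0}])

```text
time: 20.63
tcp_pos: [0.5563, -0.0309, 0.1273]
orientation: [0.0, 0.797, 0.604, 0.0]
ft_force: [-0.5, -0.9, 3.6]
gripper_width: 0.15
```

```bash
python3 st.py
```

```text
20.6333 pos [556.33 -30.95 127.33] phi 74.26 F [-0.5 -0.9  3.6] T [-0.168 -0.163  0.071] 0.29792717657983303 0
```

Bite started near phi ≈ 79° (33° turned): z is now falling and the torque is rising. I'll ease the arm's downward push and turn in small steps.

Request:
move_arm(plan=[{"delta_pos":[0,0,-0.2],"rotation":[0,0,0.026],"grip":0},{"delta_pos":[0,0,-0.2],"rotation":[0,0,0.026],"grip":0},{"delta_pos":[0,0,0],"rotation":[0,0,0],"grip":0}])

```text
time: 20.88
tcp_pos: [0.556, -0.0309, 0.1272]
orientation: [-0.0, 0.813, 0.583, -0.0]
ft_force: [-0.1, -1.4, 1.6]
gripper_width: 0.148
```

```bash
python3 st.py
```

```text
20.8833 pos [555.96 -30.93 127.23] phi 71.28 F [-0.1 -1.4  1.6] T [-0.237 -0.224  0.077] 0.36684357561171055 0
```

Request:
move_arm(plan=[{"delta_pos":[0,0,-0.2],"rotation":[0,0,0.026],"grip":0},{"delta_pos":[0,0,0],"rotation":[0,0,0.017],"grip":0},{"delta_pos":[0,0,0],"rotation":[0,0,0],"grip":0}])

```text
time: 21.13
tcp_pos: [0.5557, -0.0309, 0.1271]
orientation: [-0.0, 0.825, 0.565, -0.0]
ft_force: [0.1, -3.1, -1.7]
gripper_width: 0.149
```

```bash
python3 st.py
```

```text
21.1333 pos [555.69 -30.95 127.11] phi 68.81 F [ 0.1 -3.1 -1.7] T [-0.364 -0.264  0.078] 0.3581341076642275 0
```

At 43.5° turned, z, the ramp geometry and the torque agree on about 12 N. I'll relax the lateral force and add about 1.2°.

Request:
move_arm(plan=[{"delta_pos":[-0.3,0.1,-0.1],"rotation":[0,0,0.01],"grip":0},{"delta_pos":[0,0,0],"rotation":[0,0,0.012],"grip":0},{"delta_pos":[0,0,0],"rotation":[0,0,0],"grip":0},{"delta_pos":[0,0,0],"rotation":[0,0,0],"grip":0}])

```text
time: 21.47
tcp_pos: [0.5556, -0.0311, 0.1271]
orientation: [-0.0, 0.831, 0.556, -0.0]
ft_force: [0.8, -1.5, -5.5]
gripper_width: 0.15
```

```bash
python3 st.py; python3 - <<'E'
from h import *
s=snap('wrist','w13'); b=cv2.resize(s['image'],None,fx=2,fy=2); cv2.imwrite('pics/c21.png',b[150:750,240:1040])
E
```

```text
21.4667 pos [555.58 -31.1  127.12] phi 67.53 F [ 0.8 -1.5 -5.5] T [-0.41  -0.359  0.258] 0.2496714424341917 0
```

View pics/c21.png

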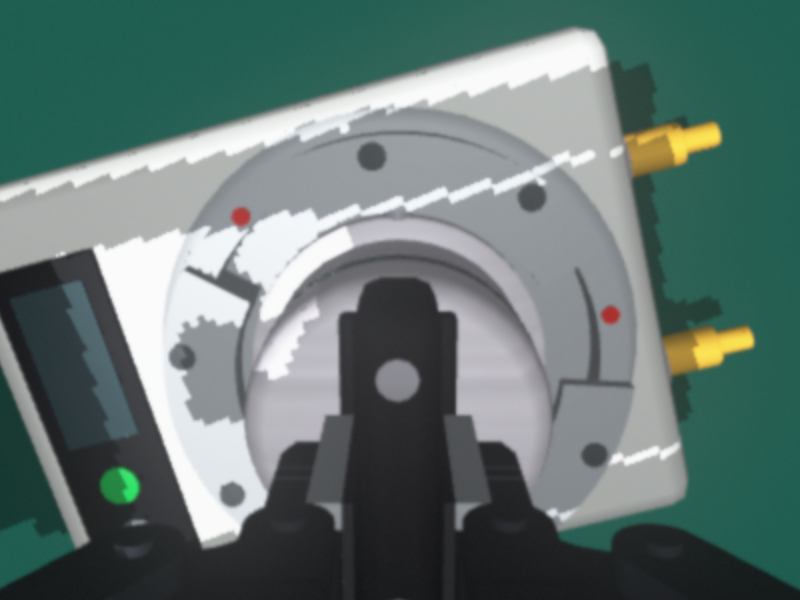

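Request:
move_arm(plan=[{"delta_pos":[0,0,0.2],"rotation":[0,0,0.01],"grip":0},{"delta_pos":[0,0,0],"rotation":[0,0,0.007],"grip":0},{"delta_pos":[0,0,0],"rotation":[0,0,0],"grip":0},{"delta_pos":[0,0,0],"rotation":[0,0,0],"grip":0}])

```text
time: 21.85
tcp_pos: [0.5556, -0.0311, 0.127]
orientation: [-0.0, 0.836, 0.549, -0.0]
ft_force: [-0.7, -2.1, -7.4]
gripper_width: 0.149
```

```bash
python3 st.py
```

```text
21.85 pos [555.56 -31.08 127.03] phi 66.55 F [-0.7 -2.1 -7.4] T [-0.45  -0.186  0.31 ] 0.3349094744771719 0
```

Request:
move_arm(plan=[{"delta_pos":[0,0,0.2],"rotation":[0,0,0],"grip":0},{"delta_pos":[0,0,0.1],"rotation":[0,0,0],"grip":0},{"delta_pos":[0,0,0],"rotation":[0,0,0],"grip":0},{"delta_pos":[0,0,0],"rotation":[0,0,0],"grip":0}])

```text
time: 22.18
tcp_pos: [0.5556, -0.0311, 0.127]
orientation: [-0.0, 0.836, 0.549, -0.0]
ft_force: [-1.9, -2.5, -6.0]
gripper_width: 0.149
```

```bash
python3 st.py
```

```text
22.1833 pos [555.62 -31.1  127.03] phi 66.55 F [-1.9 -2.5 -6. ] T [-0.472  0.135  0.34 ] 0.3319033607840538 0
```

z holds at 127.03 mm as the arm relaxes, so the ramps now carry the cap. The seal estimate is 12.5–14 N. I'll let go.

Request:
move_arm(plan=[{"delta_pos":[0,0,0],"rotation":[0,0,0],"grip":0.16},{"delta_pos":[0,0,0],"rotation":[0,0,0],"grip":0.2},{"delta_pos":[0,0,0],"rotation":[0,0,0],"grip":0.3},{"delta_pos":[0,0,0],"rotation":[0,0,0],"grip":0.4},{"delta_pos":[0,0,0],"rotation":[0,0,0],"grip":0.4},{"delta_pos":[0,0,-5],"rotation":[0,0,0],"grip":0.4},{"delta_pos":[0,0,-15],"rotation":[0,0,0],"grip":0.4},{"delta_pos":[0,0,-20],"rotation":[0,0,0],"grip":0.4},{"delta_pos":[0,0,-20],"rotation":[0,0,0],"grip":0.4},{"delta_pos":[-20,0,-20],"rotation":[0,0,0],"grip":0.4},{"delta_pos":[-30,0,0],"rotation":[0,0,0],"grip":0.4},{"delta_pos":[0,0,0],"rotation":[0,0,0],"grip":0.4},{"delta_pos":[0,0,0],"rotation":[0,0,0],"grip":0.4},{"delta_pos":[0,0,0],"rotation":[0,0,0],"grip":0.4}])

```text
time: 23.35
tcp_pos: [0.5363, -0.0768, 0.2075]
orientation: [-0.0, 0.836, 0.548, 0.0]
ft_force: [0.6, 0.1, -0.2]
gripper_width: 0.394
```

```bash
python3 st.py; python3 - <<'E'
from h import *
s=snap('wrist','w14'); f=np.radians(66.55); b=cv2.resize(s['image'],None,fx=3,fy=3,interpolation=cv2.INTER_CUBIC)
cap_overlay(s,b,3,[.5558,-.0305,f],.0671)
c=proj(s,[[.5555,-.0305,.1]])[0]*3; x,y=map(int,c); cv2.imwrite('pics/c22.png',b[max(0,y-300):y+300,max(0,x-350):x+350])
s=snap('side','s5'); cv2.imwrite('pics/c23.png',cv2.resize(s['image'][160:300,240:400],(685,600),interpolation=cv2.INTER_CUBIC))
E
```

```text
23.35 pos [536.25 -76.81 207.46] phi 66.5 F [ 0.6  0.1 -0.2] T [ 0.039  0.024 -0.034] -0.01597713679075241 0
```

View pics/c22.png

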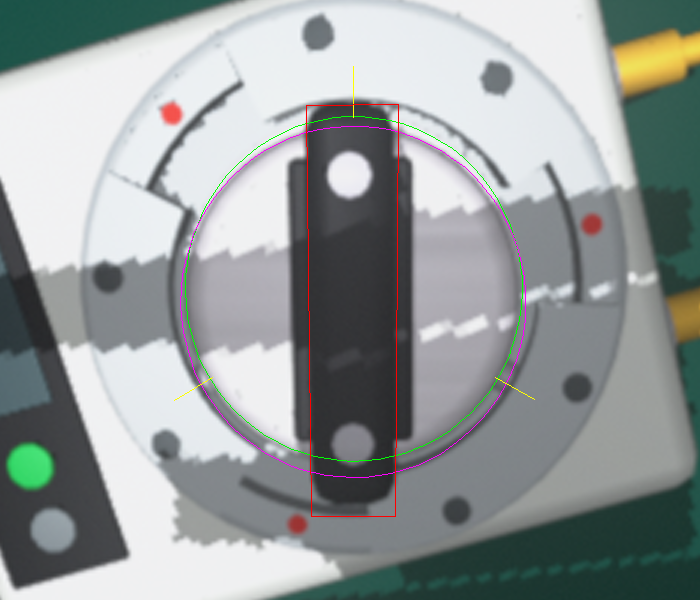

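View pics/c23.png

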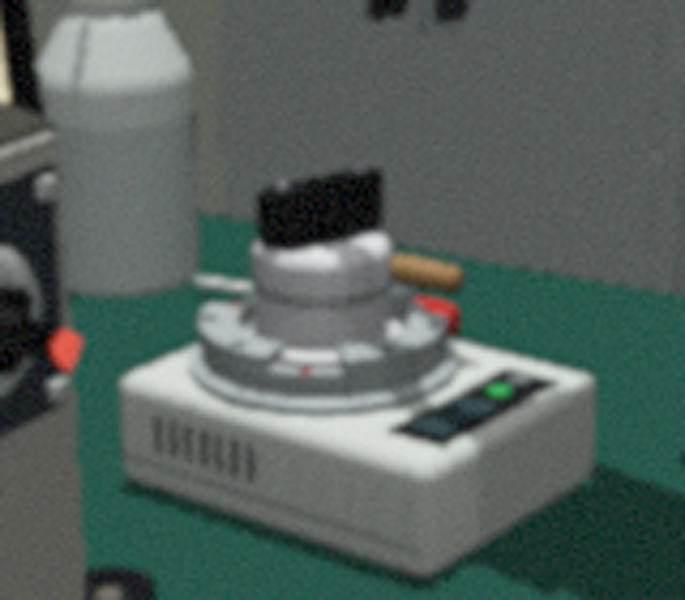

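The cap is seated. Its yaw from the bolts is about 67°, so it sprang back about 0.6°, and the pins are hidden under the claws. One last check: cap level in the side view, and bystanders unmoved in the top view.

```bash
python3 - <<'E'
from h import *
s=load('s5'); b=cv2.resize(s['image'],None,fx=5,fy=5,interpolation=cv2.INTER_CUBIC)
cap_overlay(s,b,5,[.5555,-.0305,np.radians(67.1)],.0671)
a=cv2.resize(b[800:1450,1250:1950],(420,390))
t=snap('top','t5'); im=cv2.resize(t['image'][190:320,140:260],(360,390),interpolation=cv2.INTER_CUBIC); cv2.imwrite('pics/c24.png',np.hstack([a,im]))
d=cv2.absdiff(t['image'][280:310,170:250],load('top0')['image'][280:310,170:250]); print(d.mean(),d.max())
E
```

```text
2.1930555555555555 21
```

View pics/c24.png

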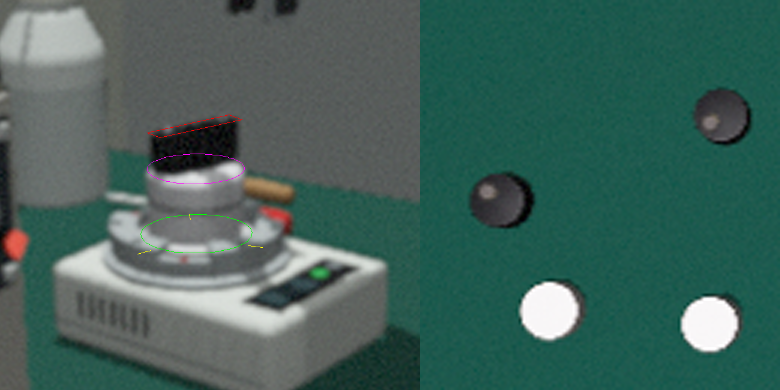

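The side-view overlay fits a level, seated cap, and the two grey samples have not moved. Handing in.

```bash
python3 -c "
from workcell import bot
print(bot.hand_in())"
```

```text
the job is handed in; nothing more can be done
None
```

The density cell is set up and handed in at about 23.5 s of the 72 s allowed. The brass sample stands upright inside the stage lip, set down with about 4 N. The bell cap is over it with its pins turned under the ramps, and the robot has let go.

- **Seal force:** I could not read it directly after letting go. From how far the cap was pulled down (about 1.04 mm) it is about 12.5 N. From the turn angle (about 45°, some 14.5° past the bite) it is about 13.4 N. Both are well inside 9 to 18 N, but I trust the estimate only to about 2 N.
- **Cap after release:** it sprang back about 0.6° and stayed. The side view fits a level, seated cap with the pins under the claws.
- **Other objects:** the top view shows both grey samples where they stood, and the black look-alikes were not handled.
- **Disagreement:** the wrist camera read 1 to 2 mm (more for things close to it) off the other measurements. I corrected for this by comparing parts seen in the same picture.

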